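# Nest the spring cups from the parts carousel

## Robot

A 6-joint arm with a two-finger parallel gripper is mounted at the origin on the work surface. World frame = base frame: x ahead of the robot, y to its left, z up, the work surface at z = 0. Lengths are in m, angles in degrees, forces in N, time in s.
With the tool pointing down it reaches from about 0.35 to 0.875 m from the base axis. Payload 4.2 kg.
Tool frame: the origin (TCP) lies between the finger pads; the fingertips stand 17 mm ahead of it and the grasp point (between the pads) lies 2 mm behind it; z points along the fingers, y is the line along which they close (so a half turn about z gives the same grasp; the last joint's range is limited). The gripper opens to 87 mm and grips with 3 to 60 N. Pads are 19 mm wide; open, the fingers measure 117 mm over their backs; the gripper's body (75 mm by 190 mm) begins 51 mm behind the grasp point.
Start: joints at [84.316, 22.042, 0.453, 0, -68.411, -14.817], TCP at [0.219, 0.585, 0.205] pointing down, gripper open.
Joint ranges: [-179.83, 179.83], [-69.29, 118.12], [-61.27, 80.66], [-181.25, 117.63], [-171.15, -9.14], [-177.46, 177.46]. Speed limits (degrees/s): [159.86, 159.86, 180, 180, 180, 180].

## Interface

Orientations are given as a 3x3 rotation matrix whose columns are the frame's x, y, z axes.
In Python, from station import r gives the robot as it stands.
- The arm moves only by the tool servo_tool, never from a script. Its argument "targets" is a list of rows, each a list of 5 numbers: the shift along the world's x, y, z in units of 30 mm (1.0 is 30 mm), then the turn about the world's z in rad, then the finger opening in mm, from 0 to 87. In form: [[x, y, z, turn, gripper], ...]. A call has exactly 5 rows; each row is the pose to reach, as a shift and turn from the pose commanded when the call began; what a row does not reach only later rows make up. A row lasts 1/12 s, in which the tool goes at most 41.7 mm and 7.16 degrees, less where a joint would pass 70% of its speed; a pose out of reach is approached as far as the arm can. A call with a gripper value outside its range is refused whole. The fingers move at their own pace and stop on an object; the grip force is fixed at half the most. Time passes only in rows, so rows that repeat a pose let the fingers close, or fill a call up. It gives the time, the measured TCP pose, the force, the opening and the grip force at its end, in the units of the state.
- r.sense(): the state, without advancing time (a new reading comes with each control period).
- r.capture(name): name is "side" or "top" or "wrist"; returns a dict with "pixels" (384x512x3 uint8, red, green, blue), "fx", "fy", "cx", "cy" (pixels), "world_from_camera" (4x4, takes a point from camera to world coordinates). Camera axes: x right, y down, z forward; pixel columns grow to the right and rows downward; lengths in m; the calibration is good to about 2 mm. A picture is of the moment at which its call begins. There is no depth.
- r.finish_job(): hands the job in; it is judged then, once.
The state is a dict: "time_s": time; "joints": joint angles; "joint_velocities": joint speeds; "effort": joint torques, N m; "tcp_pos": TCP position; "ee_rot": TCP orientation; "wrist_force": force on the tool from outside, world axes, zero at the start; "moment": the same for the moment, N m; "gripper_width": opening from 0.0 (shut) to 1.0 (fully open); "gripper_force": force on a finger pad.
Only numpy, scipy, OpenCV 4.12 (cv2) and the standard library are available. Lean on these libraries where they do the work, as an engineer would, in place of code of your own. Each camera call takes 0.05 s, during which the arm holds its last target. There are 200 camera calls.

## Task

Nest the chrome spring cups from the carousel into the sprung seat in one upright stack, in the order blue, yellow, red (one of them may be missing): for each, turn the carousel by its knob to bring that cup to the middle of the gap in the wire guard before lifting it out, nest it, and push it down lightly until the seat gives by about 10 mm - never down to its stop at 20 mm, where the cups would wedge - then let it come back up. Finish by turning the brass union in the carousel to the middle of the gap, leaving it on the carousel for the next fitter, and do not disturb the regulator body, the rubber diaphragm or the other union on the bench.

Things in the scene. Friction and masses are not known exactly. Their poses are not given: they have to be found in the camera images.
- stand: Fixed steel foot of the carousel with its wire guard; origin on the bench at the turning axis; -x axis points out through the middle of the guard's gap, roughly at the robot. Guard: wires along y at x = -22, 26, 80, 134 mm and an arc of radius 182 mm, tops 96 mm above the bench, covering all beyond x = -22 mm; nothing can be lifted out under the wires.
- front (a point): Front pick point in the middle of the guard's gap: on the carousel floor (30 mm above the bench), 100 mm from the turning axis. A part is at the front when it stands within about 40 mm of this.
- knob (a point): Centre of the carousel's square black knob, 40 x 40 mm, 34 mm high, on the turning axis 133 mm above the bench (underside at 116 mm, above the guard wires). Turns with the carousel; x and y are normal to its faces. Grip two facing sides from above and turn.
- carousel (a joint): Turn from the start, rad, anticlockwise from above positive, no stop within four turns; stays where left (friction 0.08 N m). Green tray, radius 165 mm, floor 30 mm above the bench, 3 mm lip; four 90 degree compartments parted by 3 mm high ribs along the knob's diagonals; hub radius 40 mm, top 65 mm above the bench. At most one part in each, about 100 mm from the axis.
- seat_ref (a point): Centre of the underside of the sprung seat, a black cup of the same shape as the spring cups, mouth up, in the blue sleeve (radius 42 mm, top 75 mm above the bench) of the fixed nesting stand. Moves with the seat, z up; 60 mm above the bench when up. Seat rim 44 mm above it; nested cups' origins 20, 40, 60 mm above it.
- seat (a joint): How far the sprung seat is pushed down, m: 0 up, stop at 0.020. Starts to give at about 6 N (weight of cups on it included), takes 12 N at 0.010 and 16 N at 0.017; springs back when let go. The cups' own weight does not push it down.
- cup_blue: Chrome spring cup, blue band, 0.12 kg; may be absent. Mouth up; origin at centre of underside. 44 mm high: taper, diameter 46 (bottom) to 53 mm (24 mm up), then straight collar, 64 mm outer, 60 inner, up to the rim. Grip across the collar, fingertips at most 18 mm below the rim. Nests in a like cup or the seat till its collar stands on the rim below, 20 mm above it; side play 2 mm.
- cup_yellow: Chrome spring cup, yellow band, 0.12 kg; may be absent. Mouth up; origin at centre of underside. 44 mm high: taper, diameter 46 (bottom) to 53 mm (24 mm up), then straight collar, 64 mm outer, 60 inner, up to the rim. Grip across the collar, fingertips at most 18 mm below the rim. Nests in a like cup or the seat till its collar stands on the rim below, 20 mm above it; side play 2 mm.
- cup_red: Chrome spring cup, red band, 0.12 kg; may be absent. Mouth up; origin at centre of underside. 44 mm high: taper, diameter 46 (bottom) to 53 mm (24 mm up), then straight collar, 64 mm outer, 60 inner, up to the rim. Grip across the collar, fingertips at most 18 mm below the rim. Nests in a like cup or the seat till its collar stands on the rim below, 20 mm above it; side play 2 mm.
- union_a: Brass inlet union standing in a carousel compartment; origin at the centre of its underside. Hexagon 50 mm across corners and 22 mm high below, 32 mm tube above, 56 mm high in all. Stays on the carousel.
- union_b: The same brass union, standing on the bench; leave it alone.
- regulator: Cast aluminium regulator body, 132 mm across, 105 mm high, origin at the centre of its underside; leave it alone.
- diaphragm: Black rubber diaphragm disc, 140 mm across, 10 mm high with its steel plate, origin at the centre of its underside; leave it alone.
Things that resemble listed ones, but are neither listed nor needed, are in the scene too. Leave any purple or turquoise look-alike of the cup_red alone.

How it is judged:
By the outcome, as a careful person would: the job done as asked, in the order asked, and still so for the second after the job is handed in, with the robot touching nothing.
Of cup_blue, cup_yellow, cup_red only 2 to 3 are there at a start; the rules pass over those that are not, and their reading is None.
At some moment in a run one of cup_blue, cup_yellow, cup_red may be knocked a few centimetres aside while the robot is not near it.
It also fails if it takes over 210 s, if anything falls off the work surface, if the arm or the gripper's body presses on something with over 40 N, if the wrist force passes 120 N, or if a joint passes its speed limit or range.

## Working session

There is one attempt and no reset: what is moved stays moved. The work goes in short steps, Python scripts to look and compute and a tool call to move; the robot and the scene stay as the last step left them, time stands still between calls to the robot, and variables do not carry over. Pictures are saved under pics/ and viewed, at most 14 in all, crops included, and the job is handed in when it is done.

Besides the shell and the picture viewer there is one more tool, called after "Emit:" by a JSON object that holds its "api" and its "payload". servo_tool: Moves the arm, as the interface text tells. Its arguments: {"type":"object","properties":{"targets":{"type":"array","items":{"type":"array","items":{"type":"number"}}}},"required":["targets"]}

```bash
mkdir -p pics
cat > h.py <<'E'
import numpy as np, cv2
from station import r
def snap(cam,name):
    c=r.capture(cam); cv2.imwrite(f'pics/{name}.png',cv2.cvtColor(c['pixels'],cv2.COLOR_RGB2BGR))
    np.savez(f'pics/{name}.npz',**c); return c
def load(name): return dict(np.load(f'pics/{name}.npz'))
def onplane(c,u,v,z):
    T=c['world_from_camera']; d=T[:3,:3]@np.array([(u-c['cx'])/c['fx'],(v-c['cy'])/c['fy'],1]); o=T[:3,3]
    return (o+d*(z-o[2])/d[2])
def proj(c,p):
    q=np.linalg.inv(c['world_from_camera'])@np.append(p,1); return np.array([c['fx']*q[0]/q[2]+c['cx'],c['fy']*q[1]/q[2]+c['cy']])
E
python3 - <<'E'
from h import *
a=snap('top','t0');b=snap('side','s0')
for c in(a,b): print(np.round(c['world_from_camera'],3).tolist(),c['fx'])
s=r.sense(); print(s['ee_rot'],s['tcp_pos'],s['gripper_width'],s['wrist_force'])
E
```

```text
[[-0.02, -0.985, 0.173, 0.373], [-1.0, 0.017, -0.015, -0.092], [0.012, -0.173, -0.985, 1.167], [0.0, 0.0, 0.0, 1.0]] 421.79494747942204
[[-0.992, -0.067, 0.11, 0.451], [-0.129, 0.549, -0.826, 0.721], [-0.005, -0.833, -0.553, 0.669], [0.0, 0.0, 0.0, 1.0]] 374.7292999524585
[[ 9.36617650e-01 -3.50352718e-01 -5.92623917e-04]
 [-3.50353201e-01 -9.36615715e-01 -1.90725459e-03]
 [ 1.13150956e-04  1.99399600e-03 -9.99998006e-01]] [0.21867157 0.58488852 0.20446047] 1.0000488315115879 [0.54634926 0.08848708 0.09109525]
```

View pics/t0.png

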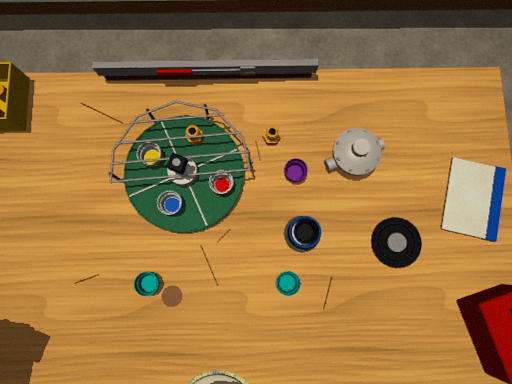

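View pics/s0.png

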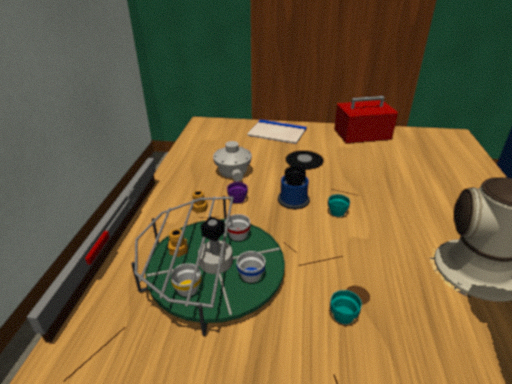

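Top view: knob at (178,162), with blue (170,203), red (222,183), yellow (150,155) and union_a (193,133) on the tray. The seat is at (303,233). I'll enlarge the carousel and the seat.

Run:
```python
from h import *
c=load('t0');p=c['pixels'][...,::-1]
cr=cv2.resize(p[95:255,100:260],(600,600),interpolation=cv2.INTER_CUBIC)
c2=cv2.resize(p[205:260,277:332],(200,200),interpolation=cv2.INTER_CUBIC)
o=np.zeros((600,800,3),np.uint8);o[:,:600]=cr;o[:200,600:]=c2;cv2.imwrite('pics/c0.png',o)
hsv=cv2.cvtColor(np.ascontiguousarray(p),cv2.COLOR_BGR2HSV)
# tray centre by green ellipse
m=cv2.inRange(hsv,(65,100,20),(88,255,140)); m[:, :110]=0;m[250:]=0;m[:,262:]=0
pts=cv2.findNonZero(m); h=cv2.convexHull(pts)[:,0]; w=np.array([onplane(c,u,v,.032)[:2] for u,v in h])
A=np.c_[2*w,np.ones(len(w))];s=np.linalg.lstsq(A,(w**2).sum(1),rcond=None)[0];print('tray',s[:2],np.sqrt(s[2]+s[:2]@s[:2]))
for n,u,v,z in [('knob',178,161,.15),('blue',170,202.5,.074),('yel',150,154,.074),('red',221.5,182,.074),('un',193,132,.086),('seat',304,233,.104)]: print(n,onplane(c,u,v,z))
```

```text
tray [0.63196513 0.08574972] 0.1628029318130688
knob [0.63363456 0.08120172 0.15      ]
blue [0.54178481 0.11369986 0.074     ]
yel [0.67356263 0.16888679 0.074     ]
red [ 0.59411915 -0.02114678  0.074     ]
un [0.72892074 0.05315847 0.086     ]
seat [ 0.4533707  -0.23004643  0.104     ]
```

View pics/c0.png

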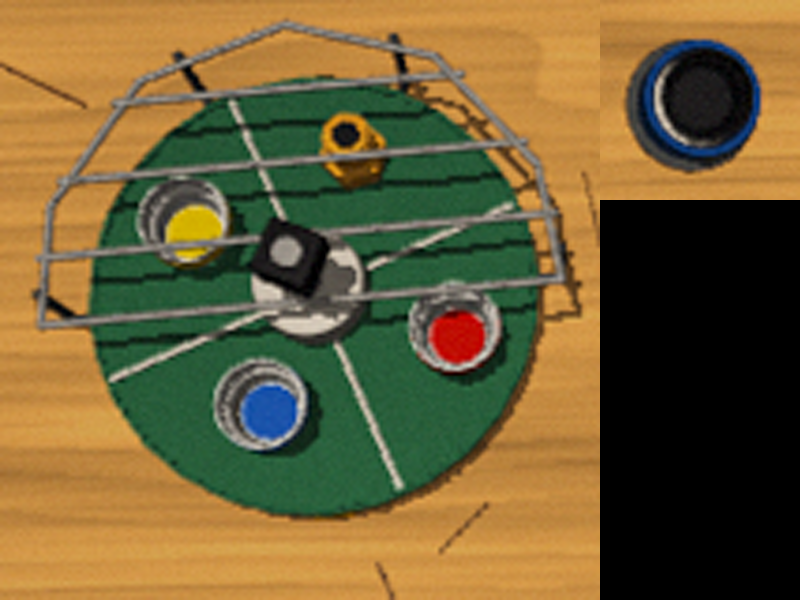

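Run:
```python
from h import *
c=load('t0')
P=lambda x,y,z: onplane(c,100+x/3.75-.4,95+y/3.75-.4,z)[:2]
a,b=P(232,100,.033),P(402,487,.033);d,e=P(110,380,.033),P(512,207,.033)
t=np.linalg.solve(np.c_[b-a,-(e-d)],d-a);ax=a+t[0]*(b-a);print('axis',ax)
ang=lambda v:np.degrees(np.arctan2(v[1],v[0]))
print('ribs',ang(b-a),ang(e-d))
for y1,y2 in [(325,281),(258,213)]:
    p,q=P(40,y1,.095),P(560,y2,.095);n=(q-p)/np.linalg.norm(q-p);print('wire dir',ang(q-p),'stand -x ang',ang(q-p)-90, 'perp dist', np.cross(n,ax-p))
for n,x,y,z in [('blue',262,404,.074),('yel',184,220,.074),('red',455,327,.074),('un',345,133,.086)]:
    p=P(x,y,z);v=p-ax;print(n,p,np.linalg.norm(v),ang(v))
S=lambda x,y,z:onplane(c,277+(x-600)/3.636-.4,205+y/3.636-.4,z)[:2]
print('seat',S(707,97,.104),'sleeve',S(700,100,.075))
```

```text
axis [0.63141886 0.0846422 ]
ribs -156.52431311078055 -66.90467236772426
wire dir -86.01292907401242 stand -x ang -176.01292907401242 perp dist 0.022061010959580414
wire dir -85.83198357370497 stand -x ang -175.83198357370497 perp dist -0.025990553146368577
blue [0.5422505  0.11509772] 0.09422597365067185 161.14236129524485
yel [0.67564063 0.17247984] 0.09834132189756671 63.27707457089435
red [ 0.59468368 -0.01965487] 0.11057735966857107 -109.40311920857047
un [0.73435276 0.05691727] 0.10660234792477884 -15.074696591227324
seat [ 0.45760974 -0.23534101] sleeve [ 0.45787738 -0.23416537]<stdin>:9: DeprecationWarning: Arrays of 2-dimensional vectors are deprecated. Use arrays of 3-dimensional vectors instead. (deprecated in NumPy 2.0)
```

Emit:
{"api": "servo_tool", "payload": {"targets": [[0.84,-1.02,0,0,87],[1.68,-2.04,0,0,87],[2.52,-3.06,0,0,87],[3.36,-4.08,0,0,87],[4.2,-5.1,0,0,87]]}}

```text
time_s: 0.52
tcp_pos: [0.3454, 0.4306, 0.205]
ee_rot: [[0.937, -0.35, -0.0], [-0.35, -0.937, -0.001], [-0.0, 0.001, -1.0]]
wrist_force: [0.3, 0.8, -0.4]
gripper_width: 0.999
gripper_force: 0.0
```

Emit:
{"api": "servo_tool", "payload": {"targets": [[0.84,-1.02,0,0,87],[1.68,-2.04,0,0,87],[2.52,-3.06,0,0,87],[3.36,-4.08,0,0,87],[4.2,-5.1,0,0,87]]}}

```text
time_s: 0.93
tcp_pos: [0.4715, 0.2776, 0.2052]
ee_rot: [[0.937, -0.35, -0.0], [-0.35, -0.937, -0.0], [-0.0, 0.0, -1.0]]
wrist_force: [1.3, 0.5, 0.3]
gripper_width: 0.996
gripper_force: 0.0
```

Emit:
{"api": "servo_tool", "payload": {"targets": [[0.84,-1.02,0,0,87],[1.68,-2.04,0,0,87],[2.52,-3.06,0,0,87],[3.36,-4.08,0,0,87],[4.2,-5.1,0,0,87]]}}

```text
time_s: 1.35
tcp_pos: [0.5975, 0.1246, 0.205]
ee_rot: [[0.937, -0.35, -0.001], [-0.35, -0.937, -0.0], [-0.001, 0.0, -1.0]]
wrist_force: [0.1, 1.8, -0.0]
gripper_width: 1.002
gripper_force: 0.0
```

Emit:
{"api": "servo_tool", "payload": {"targets": [[0.6,-0.7,0,-0.02,87],[1.13,-1.33,0,-0.02,87],[1.13,-1.33,-0.8,-0.02,87],[1.13,-1.33,-1.6,-0.02,87],[1.13,-1.33,-2.2,-0.02,87]]}}

```text
time_s: 1.77
tcp_pos: [0.6299, 0.0855, 0.1369]
ee_rot: [[0.929, -0.371, -0.003], [-0.371, -0.929, -0.0], [-0.003, 0.001, -1.0]]
wrist_force: [-0.2, 0.4, 0.0]
gripper_width: 1.001
gripper_force: 0.0
```

Emit:
{"api": "servo_tool", "payload": {"targets": [[0,0,0,0,55],[0,0,0,0,20],[0,0,0,0,20],[0,0,0,0,20],[0,0,0,0,20]]}}

```text
time_s: 2.18
tcp_pos: [0.6316, 0.087, 0.1411]
ee_rot: [[0.93, -0.368, 0.003], [-0.368, -0.93, 0.001], [0.002, -0.002, -1.0]]
wrist_force: [-1.0, 0.2, 0.1]
gripper_width: 0.703
gripper_force: 0.0
```

Emit:
{"api": "servo_tool", "payload": {"targets": [[0,0,0,0,20],[0,0,0,0,20],[0,0,0,0,20],[0,0,0,0,20],[0,0,0,0,20]]}}

```text
time_s: 2.6
tcp_pos: [0.6307, 0.0865, 0.1395]
ee_rot: [[0.929, -0.369, 0.0], [-0.369, -0.929, 0.0], [0.0, -0.0, -1.0]]
wrist_force: [-0.4, 0.4, -1.6]
gripper_width: 0.325
gripper_force: 0.0
```

Emit:
{"api": "servo_tool", "payload": {"targets": [[0,0,0,0,20],[0,0,0,0,20],[0,0,0,0,20],[0,0,0,0,20],[0,0,0,0,20]]}}

```text
time_s: 3.02
tcp_pos: [0.6308, 0.0865, 0.1394]
ee_rot: [[0.929, -0.369, -0.0], [-0.369, -0.929, -0.0], [-0.0, 0.0, -1.0]]
wrist_force: [-0.7, 0.2, -1.1]
gripper_width: 0.23
gripper_force: 0.0
```

Run:
```python
from h import *
a=snap('top','t1');b=snap('side','s1');w=snap('wrist','w1')
o=np.zeros((600,800,3),np.uint8)
for i,(c,x,y,s) in enumerate([(a,110,95,150),(b,130,160,160)]):
    o[:400,400*i:400*i+400]=cv2.resize(c['pixels'][y:y+s,x:x+s],(400,400))
o[400:,:267]=cv2.resize(w['pixels'],(267,200))
cv2.imwrite('pics/c1.png',o[...,::-1])
```

```text
(no output)
```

View pics/c1.png

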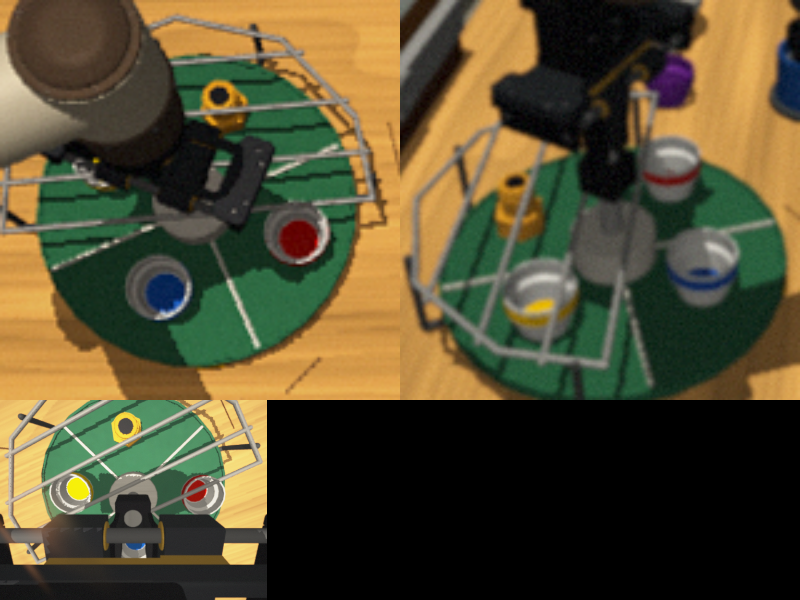

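Composite: the fingers are around the knob in all three views, and the wrist view has the knob dot at (133,518). I'll look at the wrist view full size to check for contact.

View pics/w1.png

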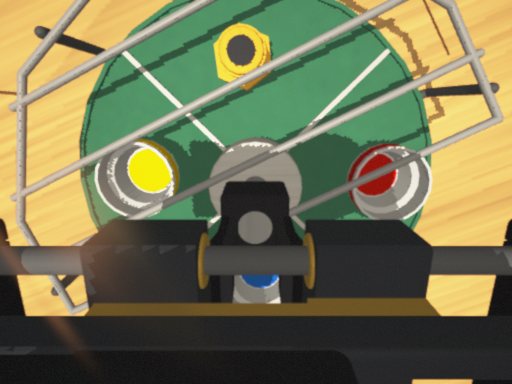

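Run:
```python
from h import *
s=r.sense(); print(s)
c=load('w1');T=c['world_from_camera'];print(np.round(T,3))
for p in [(.6315,.0847,.15),(.6308,.0865,.1224)]: print(proj(c,p))
R=s['ee_rot'];t=s['tcp_pos']
for w in(.010,.02): print(w,[np.round(proj(c,t+R@np.array([0,k*w,.017]))) for k in(-1,1)])
```

```text
{'time_s': 3.1667, 'joints': array([ 2.23458482e+01,  2.60171821e+01, -3.10124504e+00, -7.10471484e-04,
       -6.08852454e+01,  4.60090656e+01]), 'joint_velocities': array([ 0.00506345,  0.01673947, -0.00527225,  0.04807627,  0.03145393,
        0.06521479]), 'effort': array([-6.61090689e-04, -4.13963091e+01,  1.76912355e+01,  3.91906321e+00,
        7.99757196e-02,  7.02359216e-06]), 'tcp_pos': array([0.63073421, 0.08650219, 0.13943595]), 'ee_rot': array([[ 9.29484292e-01, -3.68861690e-01, -6.34033787e-05],
       [-3.68861692e-01, -9.29484294e-01, -1.43500621e-05],
       [-5.36392565e-05,  3.67252349e-05, -9.99999998e-01]]), 'wrist_force': array([ 0.00380328, -0.05265952, -0.10034392]), 'moment': array([0.07921543, 0.00314393, 0.03951719]), 'gripper_force': 0.0, 'gripper_width': 0.23328734637711343}
[[-0.369 -0.898 -0.242  0.696]
 [-0.93   0.356  0.096  0.059]
 [-0.001  0.26  -0.966  0.319]
 [ 0.     0.     0.     1.   ]]
[255.48129097 227.19005673]
[253.44605508 213.12256529]
0.01 [array([238., 213.]), array([268., 213.])]
0.02 [array([223., 213.]), array([283., 213.])]
```

Wrist view: the knob's grey dot is at (255,228), as predicted. The finger blocks show gold inner faces at columns 208 and 303, about 40 mm apart, yet the width reads 20 mm with no force. I'll test it by commanding the gripper fully shut and turning slightly.

Emit:
{"api": "servo_tool", "payload": {"targets": [[0,0,0,0,0],[0,0,0,0,0],[0,0,0,0,0],[0,0,0,0.1,0],[0,0,0,0.2,0]]}}

```text
time_s: 3.58
tcp_pos: [0.6307, 0.0865, 0.1394]
ee_rot: [[0.985, -0.172, -0.0], [-0.172, -0.985, 0.0], [-0.0, 0.0, -1.0]]
wrist_force: [0.5, -0.8, -0.2]
gripper_width: 0.019
gripper_force: 0.0
```

Run:
```python
from h import *
w=snap('wrist','w2');a=load('w1');s=r.sense();print(s['gripper_width'],s['gripper_force'],s['wrist_force'],s['moment'])
o=np.zeros((450,600,3),np.uint8)
o=cv2.resize(w['pixels'],(600,450))
cv2.imwrite('pics/c2.png',o[...,::-1])
```

```text
0.012414470455557818 0.0 [ 0.17114274 -0.28890777 -0.36839291] [-0.01782321 -0.03569656 -0.01791333]
```

View pics/c2.png

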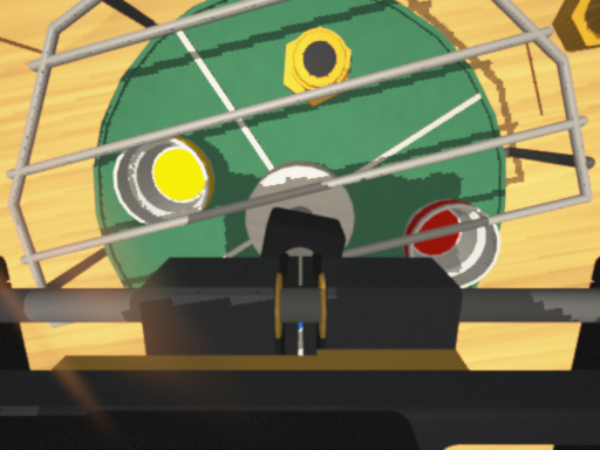

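Run:
```python
from h import *
t=load('t0');w=load('w1');s0=load('s0')
def tri(obs):
    A=[];b=[]
    for c,u,v in obs:
        T=c['world_from_camera'];d=T[:3,:3]@np.array([(u-c['cx'])/c['fx'],(v-c['cy'])/c['fy'],1]);d/=np.linalg.norm(d)
        M=np.eye(3)-np.outer(d,d);A.append(M);b.append(M@T[:3,3])
    return np.linalg.lstsq(np.vstack(A),np.hstack(b),rcond=None)[0]
print('knob t,w',tri([(t,176.1,160.7),(w,255,228)]),'t,s',tri([(t,176.1,160.7),(s0,213,223)]))
for n,u,v,u2,v2 in [('yel rim',148.7,153.3,138,180),('union top',191.6,130,242,50),('red rim',221,182,390,183)]: print(n,tri([(t,u,v),(w,u2,v2)]))
s=r.sense();c=snap('side','s2');R=s['ee_rot'];p=s['tcp_pos']
o=c['pixels'][...,::-1].copy();o=cv2.resize(o[165:285,140:290],(750,600),interpolation=cv2.INTER_CUBIC)
for q,col in [(p+R@[0,0,.017],(0,0,255)),(p,(0,255,0)),(np.array([.6315,.0847,.15]),(255,0,255))]:
    uv=(proj(c,q)-[140,165])*5;print(uv);cv2.circle(o,tuple(int(x) for x in uv),4,col,-1)
cv2.imwrite('pics/c3.png',o)
```

```text
knob t,w [0.63312273 0.08465384 0.15525208] t,s [0.63231534 0.08593839 0.14830843]
yel rim [0.67569229 0.17203211 0.07098623]
union top [0.73038216 0.05507407 0.09869507]
red rim [ 0.59555953 -0.02003073  0.06876368]
[366.43729033 334.67152681]
[363.92518978 305.32455777]
[361.63249566 284.05980253]
```

View pics/c3.png

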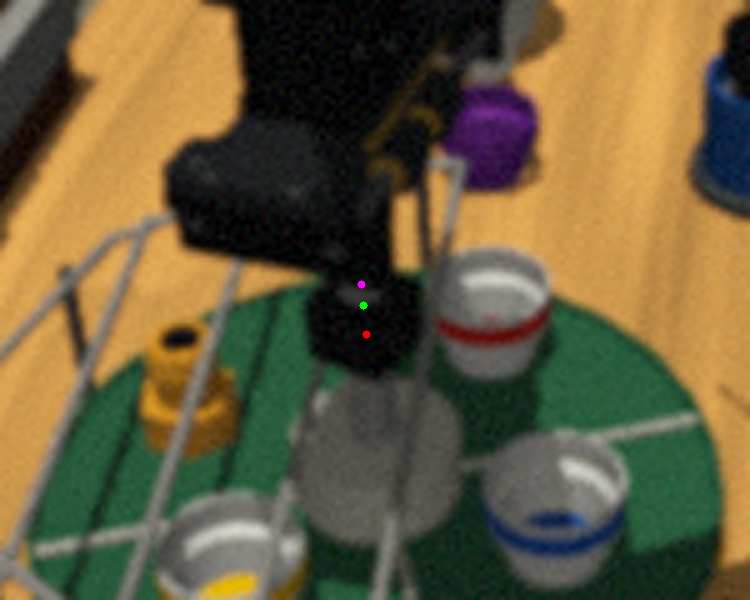

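The side crop shows the knob at its expected place, with its dot at (355,293). The fingertips end just above the knob top, so they're higher than the stated TCP implies. I'll probe gently downwards with the fingers shut to calibrate the tip.

Emit:
{"api": "servo_tool", "payload": {"targets": [[0,0,-0.02,0,0],[0,0,-0.04,0,0],[0,0,-0.06,0,0],[0,0,-0.08,0,0],[0,0,-0.1,0,0]]}}

```text
time_s: 4.1
tcp_pos: [0.6307, 0.0865, 0.1363]
ee_rot: [[0.984, -0.177, -0.0], [-0.177, -0.984, -0.0], [-0.0, 0.0, -1.0]]
wrist_force: [0.2, 0.8, 0.3]
gripper_width: 0.005
gripper_force: 0.0
```

```bash
python3 -c "
from h import *
s=r.sense();print(s['tcp_pos'],s['wrist_force'],s['gripper_width'])"
```

```text
[0.6307388  0.08651846 0.13634882] [0.15199582 0.78086469 0.29917821] 0.00493932761524155
```

Emit:
{"api": "servo_tool", "payload": {"targets": [[0,0,-0.04,0,0],[0,0,-0.07,0,0],[0,0,-0.1,0,0],[0,0,-0.1,0,0],[0,0,-0.1,0,0]]}}

```text
time_s: 4.52
tcp_pos: [0.6307, 0.0865, 0.1334]
ee_rot: [[0.984, -0.177, -0.0], [-0.177, -0.984, -0.0], [-0.0, 0.0, -1.0]]
wrist_force: [-0.5, 0.9, 0.6]
gripper_width: 0.007
gripper_force: 0.1
```

Emit:
{"api": "servo_tool", "payload": {"targets": [[0,0,-0.04,0,0],[0,0,-0.07,0,0],[0,0,-0.1,0,0],[0,0,-0.1,0,0],[0,0,-0.1,0,0]]}}

```text
time_s: 4.93
tcp_pos: [0.6309, 0.0865, 0.1333]
ee_rot: [[0.984, -0.176, 0.002], [-0.176, -0.984, -0.0], [0.002, 0.0, -1.0]]
wrist_force: [-4.2, 0.8, 10.7]
gripper_width: 0.007
gripper_force: 5.3
```

Run:
```python
from h import *
s=r.sense();print(s['tcp_pos'],s['wrist_force'])
c=r.capture('side')['pixels'][175:255,165:265];w=r.capture('wrist')['pixels'][150:300,170:340]
o=np.zeros((320,740,3),np.uint8);o[:,:400]=cv2.resize(c,(400,320),interpolation=cv2.INTER_CUBIC);o[:300,400:]=cv2.resize(w,(340,300));o=cv2.convertScaleAbs(o,alpha=1.8);cv2.imwrite('pics/c4.png',o[...,::-1])
```

```text
[0.63085004 0.08651972 0.13332355] [-4.21997501  0.75749513 10.70060399]
```

View pics/c4.png

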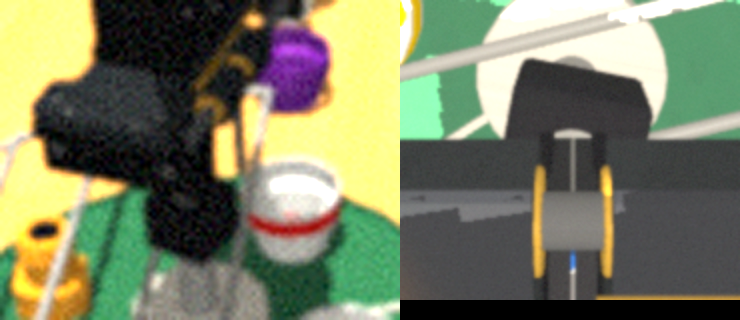

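The tips touched the knob top (0.150) at TCP z = 0.133, so they're really about 17 mm behind the reported TCP rather than ahead. From here I'll use tip z = TCP z + 0.017. Next: lift, open, realign and go lower.

Emit:
{"api": "servo_tool", "payload": {"targets": [[0,0,0.5,0,0],[0,0,0.9,-0.1,70],[0,0,0.9,-0.2,70],[0,0,0.9,-0.2,70],[0,0,0.9,-0.2,70]]}}

```text
time_s: 5.45
tcp_pos: [0.6305, 0.0865, 0.1572]
ee_rot: [[0.93, -0.367, -0.001], [-0.367, -0.93, 0.0], [-0.001, 0.0, -1.0]]
wrist_force: [-0.9, -0.5, 0.1]
gripper_width: 0.227
gripper_force: 0.0
```

Emit:
{"api": "servo_tool", "payload": {"targets": [[0,0,0,0,70],[0,0,0,0,70],[0,0,0,0,70],[0,0,0,0,70],[0,0,0,0,70]]}}

```text
time_s: 5.87
tcp_pos: [0.6307, 0.0865, 0.1572]
ee_rot: [[0.93, -0.369, -0.0], [-0.369, -0.93, -0.0], [-0.0, 0.0, -1.0]]
wrist_force: [0.7, -0.2, -0.5]
gripper_width: 0.604
gripper_force: 0.0
```

Emit:
{"api": "servo_tool", "payload": {"targets": [[0,0,0,0,70],[0,0,0,0,70],[0,0,0,0,70],[0,0,0,0,70],[0,0,0,0,70]]}}

```text
time_s: 6.28
tcp_pos: [0.6308, 0.0865, 0.1575]
ee_rot: [[0.929, -0.369, 0.0], [-0.369, -0.929, -0.0], [0.0, -0.0, -1.0]]
wrist_force: [0.7, 0.2, -1.0]
gripper_width: 0.797
gripper_force: 0.0
```

Emit:
{"api": "servo_tool", "payload": {"targets": [[0.03,-0.05,-0.4,0,70],[0.03,-0.05,-0.8,0,70],[0.03,-0.05,-1.2,0,70],[0.03,-0.05,-1.55,0,70],[0.03,-0.05,-1.55,0,20]]}}

```text
time_s: 6.7
tcp_pos: [0.6297, 0.0844, 0.1075]
ee_rot: [[0.929, -0.37, -0.006], [-0.37, -0.929, -0.001], [-0.005, 0.003, -1.0]]
wrist_force: [-0.8, 0.5, -0.2]
gripper_width: 0.778
gripper_force: 0.0
```

Emit:
{"api": "servo_tool", "payload": {"targets": [[0,0,0,0,20],[0,0,0,0,20],[0,0,0,0,20],[0,0,0,0,20],[0,0,0,0,20]]}}

```text
time_s: 7.12
tcp_pos: [0.6328, 0.0867, 0.1117]
ee_rot: [[0.93, -0.369, 0.004], [-0.369, -0.93, 0.003], [0.002, -0.004, -1.0]]
wrist_force: [1.9, 4.3, -2.3]
gripper_width: 0.458
gripper_force: 30.0
```

Emit:
{"api": "servo_tool", "payload": {"targets": [[0,0,0,0,20],[0,0,0,0,20],[0,0,0,0,20],[0,0,0,0,20],[0,0,0,0,20]]}}

```text
time_s: 7.53
tcp_pos: [0.6328, 0.0867, 0.1118]
ee_rot: [[0.93, -0.368, 0.004], [-0.368, -0.93, 0.003], [0.002, -0.004, -1.0]]
wrist_force: [0.1, 4.9, -0.5]
gripper_width: 0.459
gripper_force: 30.0
```

Emit:
{"api": "servo_tool", "payload": {"targets": [[0,0,0,0.1,20],[0,0,0,0.2,20],[0,0,0,0.3,20],[0,0,0,0.4,20],[0,0,0,0.4,20]]}}

```text
time_s: 7.95
tcp_pos: [0.6327, 0.0866, 0.1117]
ee_rot: [[1.0, 0.027, 0.003], [0.027, -1.0, 0.002], [0.003, -0.002, -1.0]]
wrist_force: [1.3, 4.4, 0.3]
gripper_width: 0.46
gripper_force: 30.0
```

Emit:
{"api": "servo_tool", "payload": {"targets": [[0,0,0,0,70],[0,0,0,0,70],[0,0,0,0,70],[0,0,0,0,70],[0,0,0,0,70]]}}

```text
time_s: 8.37
tcp_pos: [0.6314, 0.0845, 0.1108]
ee_rot: [[1.0, 0.022, -0.001], [0.022, -1.0, -0.0], [-0.001, 0.0, -1.0]]
wrist_force: [-1.0, 0.5, -0.2]
gripper_width: 0.741
gripper_force: 0.0
```

Emit:
{"api": "servo_tool", "payload": {"targets": [[0,0,0,0,87],[0,0,0,0,87],[0,0,0.5,0,87],[0,0,1.3,0,87],[0,0,2,0,87]]}}

```text
time_s: 8.78
tcp_pos: [0.6314, 0.0847, 0.1714]
ee_rot: [[1.0, 0.022, -0.001], [0.022, -1.0, -0.001], [-0.001, 0.001, -1.0]]
wrist_force: [0.6, 0.3, 0.4]
gripper_width: 0.987
gripper_force: 0.0
```

Emit:
{"api": "servo_tool", "payload": {"targets": [[-1.2,0,0,0,87],[-2.4,0,0,0,87],[-3.6,0,0,0,87],[-4.8,0,0,0,87],[-5.5,0,0,0,87]]}}

```text
time_s: 9.2
tcp_pos: [0.4631, 0.0842, 0.1708]
ee_rot: [[1.0, 0.022, -0.002], [0.022, -1.0, -0.0], [-0.002, 0.0, -1.0]]
wrist_force: [0.5, -0.1, -0.1]
gripper_width: 0.999
gripper_force: 0.0
```

```bash
cat >> h.py <<'E'
RNG={'blue':[((100,120,60),(125,255,255))],'yel':[((24,150,120),(33,255,255))],'red':[((0,180,80),(4,255,255)),((174,180,80),(180,255,255))]}
def disc(c,col,near=None):
    hsv=cv2.cvtColor(np.ascontiguousarray(c['pixels']),cv2.COLOR_RGB2HSV); m=0
    for lo,hi in RNG[col]: m=m|cv2.inRange(hsv,lo,hi)
    n,l,st,ce=cv2.connectedComponentsWithStats(m); out=[]
    for i in range(1,n):
        if st[i,4]>25: out.append((st[i,4],ce[i],onplane(c,*ce[i],.047)[:2]))
    return sorted(out,key=lambda t:-t[0])[:3]
E
python3 - <<'E'
from h import *
print(r.sense()['tcp_pos'])
for n,c in [('t0',load('t0')),('top',snap('top','t3')),('w',snap('wrist','w3'))]:
    for k in RNG: print(n,k,[(int(a),np.round(u),np.round(p,4)) for a,u,p in disc(c,k)])
E
```

```text
[0.46309082 0.08417657 0.170845  ]
t0 blue [(759, array([496., 204.]), array([ 0.527 , -0.7587])), (201, array([303., 232.]), array([ 0.4597, -0.2359])), (163, array([171., 204.]), array([0.541, 0.115]))]
t0 yel [(106, array([151., 155.]), array([0.6792, 0.1716])), (40, array([  3., 106.]), array([0.8262, 0.5867]))]
t0 red [(1618, array([500., 327.]), array([ 0.2071, -0.7323])), (149, array([222., 184.]), array([ 0.5933, -0.0198])), (140, array([173.,  71.]), array([0.9242, 0.1153]))]
top blue [(759, array([495., 204.]), array([ 0.5269, -0.7587])), (205, array([304., 232.]), array([ 0.4599, -0.2364])), (121, array([185., 204.]), array([0.5405, 0.0787]))]
top yel [(102, array([147., 172.]), array([0.6311, 0.183 ])), (57, array([  3., 106.]), array([0.8263, 0.5858])), (32, array([ 5., 84.]), array([0.8907, 0.5862]))]
top red [(1622, array([500., 327.]), array([ 0.2072, -0.7323])), (139, array([173.,  71.]), array([0.9242, 0.115 ])), (97, array([223., 166.]), array([ 0.6434, -0.0251]))]
w blue [(1338, array([262.,  95.]), array([0.5376, 0.0782])), (152, array([509., 182.]), array([ 0.4599, -0.1712]))]
w yel []
w red [(122, array([382.,   5.]), array([ 0.6149, -0.0238]))]
```

View pics/w3.png

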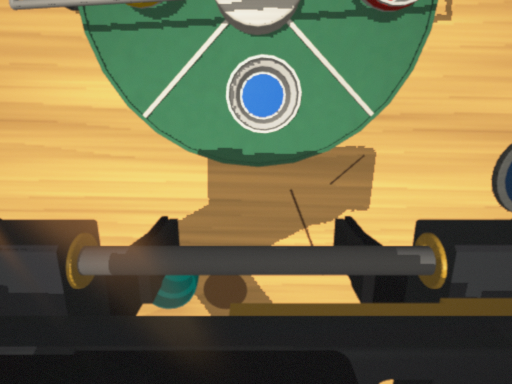

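Wrist view: the blue cup's rim is centred at (264,94), inside its sector at the middle of the gap. The open fingertips show at about (165,228) and (350,228).

Run:
```python
from h import *
c=load('w3');print('rim',onplane(c,264,94,.074))
t=np.array([.4631,.0842,.1708])
for dx in(-.0095,0,.0095):
  for s in(-1,1): print(dx,s,np.round(proj(c,t+[dx,s*.0435,.017])),np.round(proj(c,t+[dx,s*.0585,.017])))
```

```text
rim [0.53805526 0.07728722 0.074     ]
-0.0095 -1 [329. 246.] [355. 246.]
-0.0095 1 [176. 242.] [149. 242.]
0 -1 [330. 230.] [357. 231.]
0 1 [175. 227.] [148. 226.]
0.0095 -1 [332. 214.] [359. 215.]
0.0095 1 [174. 211.] [147. 210.]
```

Emit:
{"api": "servo_tool", "payload": {"targets": [[1.2,-0.12,0,0,87],[2.39,-0.24,0,0,87],[2.39,-0.24,-0.8,0,87],[2.39,-0.24,-1.6,0,87],[2.39,-0.24,-2.4,0,87]]}}

```text
time_s: 9.72
tcp_pos: [0.54, 0.0778, 0.098]
ee_rot: [[1.0, 0.021, 0.001], [0.021, -1.0, 0.0], [0.001, -0.0, -1.0]]
wrist_force: [0.3, -0.1, -0.5]
gripper_width: 0.999
gripper_force: 0.0
```

Emit:
{"api": "servo_tool", "payload": {"targets": [[0,0,-0.6,0,87],[0,0,-1.2,0,87],[0,0,-1.7,0,87],[0,0,-1.9,0,87],[0,0,-1.9,0,87]]}}

```text
time_s: 10.13
tcp_pos: [0.538, 0.0773, 0.0403]
ee_rot: [[1.0, 0.022, -0.003], [0.022, -1.0, -0.001], [-0.003, 0.001, -1.0]]
wrist_force: [0.1, 0.7, 1.3]
gripper_width: 0.996
gripper_force: 0.0
```

Emit:
{"api": "servo_tool", "payload": {"targets": [[0,0,0,0,60],[0,0,0,0,60],[0,0,0,0,60],[0,0,0,0,60],[0,0,0,0,58]]}}

```text
time_s: 10.55
tcp_pos: [0.539, 0.0781, 0.0429]
ee_rot: [[1.0, 0.022, 0.002], [0.022, -1.0, 0.001], [0.002, -0.001, -1.0]]
wrist_force: [-0.5, 0.1, 2.0]
gripper_width: 0.734
gripper_force: 30.3
```

Emit:
{"api": "servo_tool", "payload": {"targets": [[0,0,0,0,55],[0,0,0,0,50],[0,0,0,0,50],[0,0,0,0,50],[0,0,0,0,50]]}}

```text
time_s: 10.97
tcp_pos: [0.539, 0.0781, 0.0429]
ee_rot: [[1.0, 0.023, 0.002], [0.023, -1.0, 0.0], [0.002, -0.0, -1.0]]
wrist_force: [-0.6, 0.4, 6.6]
gripper_width: 0.733
gripper_force: 30.3
```

Emit:
{"api": "servo_tool", "payload": {"targets": [[0,0,0.4,0,50],[0,0,1.4,0,50],[0,0,2.6,0,50],[0,0,3.8,0,50],[0,0,4.2,0,50]]}}

```text
time_s: 11.38
tcp_pos: [0.5408, 0.0783, 0.1731]
ee_rot: [[1.0, 0.023, 0.008], [0.023, -1.0, 0.002], [0.008, -0.002, -1.0]]
wrist_force: [0.4, -0.7, 0.1]
gripper_width: 0.739
gripper_force: 30.3
```

Emit:
{"api": "servo_tool", "payload": {"targets": [[-0.5,-1,0,0,50],[-1,-2,0,0,50],[-1.5,-3,0,0,50],[-2,-4,0,0,50],[-2.5,-5,0,0,50]]}}

```text
time_s: 11.8
tcp_pos: [0.4616, -0.0733, 0.1673]
ee_rot: [[1.0, 0.023, -0.002], [0.023, -1.0, 0.0], [-0.002, -0.0, -1.0]]
wrist_force: [0.3, 0.5, -1.2]
gripper_width: 0.739
gripper_force: 30.3
```

Emit:
{"api": "servo_tool", "payload": {"targets": [[-0.6,-1.1,0,0,50],[-1.2,-2.2,0,0,50],[-1.8,-3.3,0,0,50],[-2.4,-4.4,0,0,50],[-2.8,-5.4,0,0,50]]}}

```text
time_s: 12.22
tcp_pos: [0.3767, -0.2352, 0.1674]
ee_rot: [[1.0, 0.022, -0.002], [0.022, -1.0, 0.001], [-0.002, -0.001, -1.0]]
wrist_force: [0.2, 0.5, -0.4]
gripper_width: 0.739
gripper_force: 30.3
```

Run:
```python
from h import *
s=r.sense();print(s['tcp_pos'],s['gripper_width'],s['wrist_force'])
c=snap('wrist','w4')
```

```text
[ 0.37666164 -0.23523531  0.16740759] 0.7389028015708513 [ 0.23308362  0.48853021 -0.44903886]
```

View pics/w4.png

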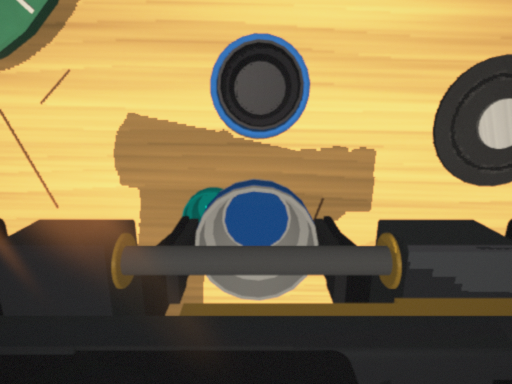

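Wrist view: the sleeve ring is centred at (260.5,86), the seat rim at about (261,85), and the held cup's rim at about (257,241).

Run:
```python
from h import *
c=load('w4')
print('sleeve',onplane(c,260.5,86,.075),'seat',onplane(c,261,85,.104),'cup',onplane(c,257,241,.1985))
hsv=cv2.cvtColor(c['pixels'],cv2.COLOR_RGB2HSV);m=cv2.inRange(hsv,(100,120,60),(125,255,255));m[145:]=0;m[:,:190]=0;m[:,330:]=0
h=cv2.convexHull(cv2.findNonZero(m))[:,0];w=np.array([onplane(c,u,v,.075)[:2] for u,v in h]);s=np.linalg.lstsq(np.c_[2*w,np.ones(len(w))],(w**2).sum(1),rcond=None)[0];print(s[:2],np.sqrt(s[2]+s[:2]@s[:2]))
```

```text
sleeve [ 0.46051012 -0.23850899  0.075     ] seat [ 0.45979316 -0.23853298  0.104     ] cup [ 0.37829479 -0.23725161  0.1985    ]
[ 0.45933779 -0.23767534] 0.040675812331435836
```

Emit:
{"api": "servo_tool", "payload": {"targets": [[1.3,-0.01,0,0,50],[2.5,-0.03,0,0,50],[2.7,-0.03,-0.2,0,50],[2.7,-0.03,-0.7,0,50],[2.7,-0.03,-1.1,0,50]]}}

```text
time_s: 12.68
tcp_pos: [0.4603, -0.2347, 0.1333]
ee_rot: [[1.0, 0.022, -0.002], [0.022, -1.0, 0.001], [-0.002, -0.001, -1.0]]
wrist_force: [-0.0, 1.0, -1.6]
gripper_width: 0.733
gripper_force: 30.3
```

Emit:
{"api": "servo_tool", "payload": {"targets": [[0,0,-0.3,0,50],[0,0,-0.6,0,50],[0,0,-0.9,0,50],[0,0,-1.1,0,50],[0,0,-1.1,0,50]]}}

```text
time_s: 13.1
tcp_pos: [0.4594, -0.2348, 0.1006]
ee_rot: [[1.0, 0.022, -0.003], [0.022, -1.0, 0.001], [-0.003, -0.001, -1.0]]
wrist_force: [-0.6, 0.3, -1.2]
gripper_width: 0.732
gripper_force: 30.3
```

Emit:
{"api": "servo_tool", "payload": {"targets": [[0,0,-0.1,0,50],[0,0,-0.2,0,50],[0,0,-0.3,0,50],[0,0,-0.3,0,50],[0,0,-0.3,0,50]]}}

```text
time_s: 13.52
tcp_pos: [0.4604, -0.2351, 0.0931]
ee_rot: [[1.0, 0.022, 0.0], [0.022, -1.0, -0.0], [0.0, 0.0, -1.0]]
wrist_force: [-0.4, -0.1, 0.1]
gripper_width: 0.737
gripper_force: 30.3
```

Emit:
{"api": "servo_tool", "payload": {"targets": [[0,0,-0.05,0,50],[0,0,-0.1,0,50],[0,0,-0.15,0,50],[0,0,-0.2,0,50],[0,0,-0.2,0,50]]}}

```text
time_s: 13.93
tcp_pos: [0.4606, -0.2352, 0.088]
ee_rot: [[1.0, 0.023, 0.001], [0.023, -1.0, -0.0], [0.001, 0.0, -1.0]]
wrist_force: [-1.1, 1.5, 7.7]
gripper_width: 0.735
gripper_force: 30.3
```

Emit:
{"api": "servo_tool", "payload": {"targets": [[0,0,-0.05,0,50],[0,0,-0.1,0,50],[0,0,-0.15,0,50],[0,0,-0.18,0,50],[0,0,-0.18,0,50]]}}

```text
time_s: 14.35
tcp_pos: [0.4607, -0.2352, 0.0832]
ee_rot: [[1.0, 0.023, 0.001], [0.023, -1.0, -0.001], [0.001, 0.001, -1.0]]
wrist_force: [-3.3, 2.2, 9.8]
gripper_width: 0.736
gripper_force: 30.3
```

Emit:
{"api": "servo_tool", "payload": {"targets": [[0,0,-0.02,0,50],[0,0,-0.04,0,50],[0,0,-0.04,0,50],[0,0,-0.04,0,50],[0,0,-0.04,0,50]]}}

```text
time_s: 14.77
tcp_pos: [0.4607, -0.2352, 0.0823]
ee_rot: [[1.0, 0.023, 0.001], [0.023, -1.0, -0.001], [0.001, 0.001, -1.0]]
wrist_force: [-2.6, 3.4, 10.2]
gripper_width: 0.734
gripper_force: 30.3
```

Emit:
{"api": "servo_tool", "payload": {"targets": [[0,0,0.08,0,50],[0,0,0.16,0,50],[0,0,0.24,0,50],[0,0,0.32,0,50],[0,0,0.38,0,50]]}}

```text
time_s: 15.18
tcp_pos: [0.4606, -0.2352, 0.093]
ee_rot: [[1.0, 0.023, 0.001], [0.023, -1.0, -0.0], [0.001, 0.0, -1.0]]
wrist_force: [0.8, -0.1, -0.7]
gripper_width: 0.735
gripper_force: 30.3
```

Emit:
{"api": "servo_tool", "payload": {"targets": [[0,0,0,0,66],[0,0,0,0,70],[0,0,0,0,75],[0,0,0,0,80],[0,0,0,0,87]]}}

```text
time_s: 15.6
tcp_pos: [0.4602, -0.2351, 0.0914]
ee_rot: [[1.0, 0.022, -0.001], [0.022, -1.0, 0.0], [-0.001, -0.0, -1.0]]
wrist_force: [-0.3, 0.5, 0.7]
gripper_width: 0.924
gripper_force: 0.0
```

Emit:
{"api": "servo_tool", "payload": {"targets": [[0,0,0.7,0,87],[0,0,1.4,0,87],[0,0,2.1,-0.11,87],[0.5,1,2.6,-0.22,87],[1.1,2,2.6,-0.33,87]]}}

```text
time_s: 16.02
tcp_pos: [0.495, -0.1759, 0.1734]
ee_rot: [[0.95, -0.311, 0.007], [-0.311, -0.95, -0.001], [0.007, -0.001, -1.0]]
wrist_force: [1.2, -0.9, -0.7]
gripper_width: 1.005
gripper_force: 0.0
```

Emit:
{"api": "servo_tool", "payload": {"targets": [[0.6,1.12,0,-0.12,87],[1.2,2.24,0,-0.24,87],[1.8,3.36,0,-0.36,87],[2.4,4.48,0,-0.48,87],[3,5.6,0,-0.6,87]]}}

```text
time_s: 16.43
tcp_pos: [0.5839, -0.0053, 0.1696]
ee_rot: [[0.611, -0.792, -0.0], [-0.792, -0.611, -0.0], [-0.0, 0.0, -1.0]]
wrist_force: [1.2, -1.9, -0.1]
gripper_width: 0.994
gripper_force: 0.0
```

Emit:
{"api": "servo_tool", "payload": {"targets": [[0.55,1.05,0,-0.12,87],[1.1,2.1,0,-0.24,87],[1.6,3.1,0,-0.36,87],[1.6,3.1,0,-0.48,87],[1.6,3.1,0,-0.6,87]]}}

```text
time_s: 16.85
tcp_pos: [0.6318, 0.0881, 0.1685]
ee_rot: [[0.06, -0.998, -0.001], [-0.998, -0.06, -0.0], [0.0, 0.001, -1.0]]
wrist_force: [-0.7, -1.1, 0.3]
gripper_width: 0.997
gripper_force: 0.0
```

Emit:
{"api": "servo_tool", "payload": {"targets": [[0,0,0,-0.04,87],[0,0,0,-0.04,87],[0,0,0,-0.04,87],[0,0,0,-0.04,75],[0,0,0,-0.04,70]]}}

```text
time_s: 17.27
tcp_pos: [0.6313, 0.0857, 0.1697]
ee_rot: [[0.023, -1.0, -0.0], [-1.0, -0.023, 0.0], [-0.0, 0.0, -1.0]]
wrist_force: [-0.6, 0.6, 0.4]
gripper_width: 0.921
gripper_force: 0.0
```

Run:
```python
from h import *
s=r.sense();print(s['tcp_pos'],s['ee_rot'][:,0],s['gripper_width'],s['joints'])
c=snap('wrist','w5');t=snap('top','t5')
ax=np.array([.632,.0857])
for k in RNG:
  for cc in (c,t): print(k,[(int(a),np.round(u),np.round(p,4),np.degrees(np.arctan2(*(p-ax)[::-1]))) for a,u,p in disc(cc,k) if np.hypot(*(p-ax))<.16])
```

```text
[0.63130956 0.08570619 0.1697246 ] [ 2.34061938e-02 -9.99726038e-01 -1.62589177e-06] 0.9211143389869599 [ 2.22567336e+01  2.46530080e+01 -7.16097837e-01 -1.48415809e-03
 -6.46341423e+01 -2.09148992e+01]
blue []
blue []
yel [(393, array([136., 199.]), array([0.7515, 0.1101]), np.float64(11.533643213542394)), (58, array([169., 192.]), array([0.7177, 0.1015]), np.float64(10.468176149411796)), (37, array([134., 173.]), array([0.7519, 0.083 ]), np.float64(-1.2713737294500886))]
yel [(72, array([144., 172.]), array([0.6305, 0.189 ]), np.float64(90.85635413226943))]
red [(1414, array([249.,  59.]), array([ 0.6398, -0.0246]), np.float64(-85.96696059250192))]
red [(95, array([224., 166.]), array([ 0.6436, -0.0252]), np.float64(-84.03392544930371))]
```

Emit:
{"api": "servo_tool", "payload": {"targets": [[0,0,-0.6,0,70],[0,0,-1.2,0,70],[0,0,-1.7,0,70],[0,0,-1.95,0,70],[0,0,-1.95,0,30]]}}

```text
time_s: 17.78
tcp_pos: [0.6301, 0.0854, 0.1092]
ee_rot: [[0.023, -1.0, -0.004], [-1.0, -0.023, -0.001], [0.001, 0.004, -1.0]]
wrist_force: [-1.0, -0.3, 0.2]
gripper_width: 0.775
gripper_force: 0.0
```

Emit:
{"api": "servo_tool", "payload": {"targets": [[0,0,0,0,20],[0,0,0,0,20],[0,0,0,0,20],[0,0,0,0,20],[0,0,0,0,20]]}}

```text
time_s: 18.2
tcp_pos: [0.6328, 0.0861, 0.1123]
ee_rot: [[0.023, -1.0, 0.004], [-1.0, -0.023, 0.001], [-0.001, -0.004, -1.0]]
wrist_force: [2.1, -0.3, -0.4]
gripper_width: 0.455
gripper_force: 30.0
```

Emit:
{"api": "servo_tool", "payload": {"targets": [[0,0,0,0,20],[0,0,0,0,20],[0,0,0,0.1,20],[0,0,0,0.2,20],[0,0,0,0.3,20]]}}

```text
time_s: 18.62
tcp_pos: [0.633, 0.086, 0.1123]
ee_rot: [[0.322, -0.947, 0.004], [-0.947, -0.322, 0.001], [0.001, -0.004, -1.0]]
wrist_force: [3.9, -1.0, 1.0]
gripper_width: 0.456
gripper_force: 30.0
```

Emit:
{"api": "servo_tool", "payload": {"targets": [[0.03,0,0,0.11,20],[0.03,0,0,0.22,20],[0.03,0,0,0.33,20],[0.03,0,0,0.44,20],[0.03,0,0,0.55,20]]}}

```text
time_s: 19.03
tcp_pos: [0.6334, 0.0862, 0.1123]
ee_rot: [[0.769, -0.639, 0.003], [-0.639, -0.769, 0.001], [0.002, -0.003, -1.0]]
wrist_force: [1.6, -0.3, 3.1]
gripper_width: 0.46
gripper_force: 30.0
```

Emit:
{"api": "servo_tool", "payload": {"targets": [[0,0,0,0.11,20],[0,0,0,0.22,20],[0,0,0,0.33,20],[0,0,0,0.44,20],[0,0,0,0.55,20]]}}

```text
time_s: 19.45
tcp_pos: [0.6335, 0.0866, 0.1123]
ee_rot: [[0.99, -0.142, 0.003], [-0.142, -0.99, 0.002], [0.003, -0.002, -1.0]]
wrist_force: [2.5, 0.8, 1.3]
gripper_width: 0.458
gripper_force: 30.0
```

Emit:
{"api": "servo_tool", "payload": {"targets": [[0,0,0,0.1,20],[0,0,0,0.2,20],[0,0,0,0.29,20],[0,0,0,0.29,20],[0,0,0,0.29,20]]}}

```text
time_s: 19.87
tcp_pos: [0.6334, 0.0868, 0.1123]
ee_rot: [[0.99, 0.14, 0.003], [0.14, -0.99, 0.001], [0.003, -0.001, -1.0]]
wrist_force: [2.9, 3.0, 2.6]
gripper_width: 0.455
gripper_force: 30.0
```

Emit:
{"api": "servo_tool", "payload": {"targets": [[0,0,0,0,70],[0,0,0,0,70],[0,0,0,0,75],[0,0,0,0,80],[0,0,0,0,87]]}}

```text
time_s: 20.28
tcp_pos: [0.6316, 0.0855, 0.1106]
ee_rot: [[0.99, 0.141, -0.002], [0.141, -0.99, -0.001], [-0.002, 0.0, -1.0]]
wrist_force: [-0.2, 0.0, 1.2]
gripper_width: 0.753
gripper_force: 0.0
```

Emit:
{"api": "servo_tool", "payload": {"targets": [[0,0,0.7,0,87],[0,0,1.4,0,87],[-0.8,0,2,0,87],[-2,0,2,0,87],[-3.2,0,2,0,87]]}}

```text
time_s: 20.7
tcp_pos: [0.5359, 0.0859, 0.1718]
ee_rot: [[0.99, 0.14, 0.001], [0.14, -0.99, 0.001], [0.002, -0.0, -1.0]]
wrist_force: [-0.3, 0.7, -0.4]
gripper_width: 0.986
gripper_force: 0.0
```

Emit:
{"api": "servo_tool", "payload": {"targets": [[-1.2,0,0,0,87],[-2.3,0,0,0,87],[-2.3,0,0,0,87],[-2.3,0,0,0,87],[-2.3,0,0,0,87]]}}

```text
time_s: 21.12
tcp_pos: [0.468, 0.0862, 0.1718]
ee_rot: [[0.99, 0.142, 0.002], [0.142, -0.99, 0.0], [0.002, -0.0, -1.0]]
wrist_force: [0.5, 0.0, -0.5]
gripper_width: 1.0
gripper_force: 0.0
```

Run:
```python
from h import *
s=r.sense();print(s['tcp_pos'],s['ee_rot'][:,0],s['gripper_width'],s['joints'])
c=snap('wrist','w6');t=snap('top','t6')
ax=np.array([.633,.0865])
for k in RNG:
  for cc in (c,t): print(k,[(int(a),np.round(u),np.round(p,4),np.degrees(np.arctan2(*(p-ax)[::-1]))) for a,u,p in disc(cc,k) if np.hypot(*(p-ax))<.16])
```

```text
[0.46799206 0.08616882 0.17182272] [0.9898591  0.14204371 0.0015956 ] 1.0000449585415156 [ 3.00721344e+01  9.12836211e+00 -2.27929875e+01  2.84086686e-02
 -5.79898047e+01  6.80789691e+01]
blue []
blue []
yel [(1304, array([270., 109.]), array([0.5344, 0.0808]), np.float64(-176.70979730009765))]
yel [(30, array([182., 203.]), array([0.5445, 0.0863]), np.float64(-179.89304209121298))]
red []
red [(102, array([176., 132.]), array([0.7417, 0.1053]), np.float64(9.792666835077279))]
```

Emit:
{"api": "servo_tool", "payload": {"targets": [[1.2,-0.1,0,-0.06,87],[2.23,-0.2,0,-0.12,87],[2.23,-0.2,-0.8,-0.12,87],[2.23,-0.2,-1.6,-0.12,87],[2.23,-0.2,-2.4,-0.12,87]]}}

```text
time_s: 21.63
tcp_pos: [0.5358, 0.0797, 0.0976]
ee_rot: [[1.0, 0.02, 0.0], [0.02, -1.0, 0.0], [0.0, -0.0, -1.0]]
wrist_force: [0.9, -0.5, 0.1]
gripper_width: 1.003
gripper_force: 0.0
```

Emit:
{"api": "servo_tool", "payload": {"targets": [[0,0,-0.6,0,87],[0,0,-1.2,0,87],[0,0,-1.7,0,87],[0,0,-1.9,0,87],[0,0,-1.9,0,87]]}}

```text
time_s: 22.05
tcp_pos: [0.5338, 0.0793, 0.0401]
ee_rot: [[1.0, 0.021, -0.004], [0.021, -1.0, -0.002], [-0.004, 0.002, -1.0]]
wrist_force: [0.7, -0.1, -0.1]
gripper_width: 1.002
gripper_force: 0.0
```

Emit:
{"api": "servo_tool", "payload": {"targets": [[0,0,0,0,60],[0,0,0,0,60],[0,0,0,0,60],[0,0,0,0,60],[0,0,0,0,58]]}}

```text
time_s: 22.47
tcp_pos: [0.5348, 0.0803, 0.0433]
ee_rot: [[1.0, 0.022, 0.002], [0.022, -1.0, 0.001], [0.002, -0.001, -1.0]]
wrist_force: [-0.4, -0.6, 0.7]
gripper_width: 0.752
gripper_force: 30.0
```

Emit:
{"api": "servo_tool", "payload": {"targets": [[0,0,0,0,55],[0,0,0,0,50],[0,0,0,0,50],[0,0,0,0,50],[0,0,0,0,50]]}}

```text
time_s: 22.88
tcp_pos: [0.5349, 0.0802, 0.0432]
ee_rot: [[1.0, 0.023, 0.002], [0.023, -1.0, 0.001], [0.002, -0.0, -1.0]]
wrist_force: [-0.2, 1.5, 5.3]
gripper_width: 0.747
gripper_force: 30.0
```

Emit:
{"api": "servo_tool", "payload": {"targets": [[0,0,0.4,0,50],[0,0,1.4,0,50],[0,0,2.6,0,50],[0,0,3.8,0,50],[0,0,4.5,0,50]]}}

```text
time_s: 23.3
tcp_pos: [0.5352, 0.08, 0.1806]
ee_rot: [[1.0, 0.023, 0.004], [0.023, -1.0, 0.001], [0.004, -0.001, -1.0]]
wrist_force: [0.5, -0.0, -0.9]
gripper_width: 0.753
gripper_force: 30.0
```

Emit:
{"api": "servo_tool", "payload": {"targets": [[-0.3,-1.2,0,0,50],[-0.6,-2.4,0,0,50],[-0.9,-3.6,0,0,50],[-1.2,-4.8,0,0,50],[-1.5,-6,0,0,50]]}}

```text
time_s: 23.72
tcp_pos: [0.4875, -0.1014, 0.1766]
ee_rot: [[1.0, 0.023, -0.002], [0.023, -1.0, 0.0], [-0.002, -0.0, -1.0]]
wrist_force: [0.1, -0.4, -1.2]
gripper_width: 0.752
gripper_force: 30.0
```

Emit:
{"api": "servo_tool", "payload": {"targets": [[-0.25,-1.2,0,0,50],[-0.5,-2.4,0,0,50],[-0.75,-3.6,0,0,50],[-1,-4.4,0,0,50],[-1,-4.5,0,0,50]]}}

```text
time_s: 24.13
tcp_pos: [0.4568, -0.238, 0.1762]
ee_rot: [[1.0, 0.017, -0.003], [0.017, -1.0, 0.001], [-0.003, -0.001, -1.0]]
wrist_force: [0.2, -0.3, -1.3]
gripper_width: 0.749
gripper_force: 30.0
```

Run:
```python
from h import *
s=r.sense();print(s['tcp_pos'],s['gripper_width'],s['wrist_force'])
t=snap('top','t7')
for k in RNG: print(k,[(int(a),np.round(u)) for a,u,p in disc(t,k)])
```

```text
[ 0.45680501 -0.23796416  0.17619469] 0.7486221132595181 [ 0.15405447 -0.32220145 -1.25918392]
blue [(760, array([495., 204.]))]
yel [(56, array([  3., 106.])), (31, array([ 5., 84.]))]
red [(1620, array([500., 327.])), (140, array([173.,  71.])), (133, array([181., 146.]))]
```

Emit:
{"api": "servo_tool", "payload": {"targets": [[0,0,-0.4,0,50],[0,0,-0.8,0,50],[0,0,-1.2,0,50],[0,0,-1.6,0,50],[0,0,-1.8,0,50]]}}

```text
time_s: 24.6
tcp_pos: [0.458, -0.2338, 0.1213]
ee_rot: [[1.0, 0.023, -0.003], [0.023, -1.0, 0.001], [-0.003, -0.001, -1.0]]
wrist_force: [-1.0, -0.0, -1.3]
gripper_width: 0.749
gripper_force: 30.0
```

Emit:
{"api": "servo_tool", "payload": {"targets": [[0,0,-0.1,0,50],[0,0,-0.2,0,50],[0,0,-0.25,0,50],[0,0,-0.25,0,50],[0,0,-0.25,0,50]]}}

```text
time_s: 25.02
tcp_pos: [0.4595, -0.2351, 0.1162]
ee_rot: [[1.0, 0.022, 0.001], [0.022, -1.0, -0.0], [0.001, 0.0, -1.0]]
wrist_force: [-0.2, -0.9, -1.0]
gripper_width: 0.753
gripper_force: 30.0
```

Emit:
{"api": "servo_tool", "payload": {"targets": [[0,0,-0.1,0,50],[0,0,-0.15,0,50],[0,0,-0.2,0,50],[0,0,-0.27,0,50],[0,0,-0.27,0,50]]}}

```text
time_s: 25.43
tcp_pos: [0.46, -0.2353, 0.1086]
ee_rot: [[1.0, 0.023, 0.002], [0.023, -1.0, -0.001], [0.002, 0.001, -1.0]]
wrist_force: [0.1, 1.9, 6.8]
gripper_width: 0.753
gripper_force: 30.0
```

Emit:
{"api": "servo_tool", "payload": {"targets": [[0,0,-0.05,0,50],[0,0,-0.1,0,50],[0,0,-0.15,0,50],[0,0,-0.2,0,50],[0,0,-0.2,0,50]]}}

```text
time_s: 25.85
tcp_pos: [0.46, -0.2353, 0.1032]
ee_rot: [[1.0, 0.023, 0.002], [0.023, -1.0, -0.001], [0.002, 0.001, -1.0]]
wrist_force: [-1.4, 1.7, 9.7]
gripper_width: 0.745
gripper_force: 30.0
```

Emit:
{"api": "servo_tool", "payload": {"targets": [[0,0,0,0,50],[0,0,0,0,50],[0,0,0,0,50],[0,0,0,0,50],[0,0,0,0,50]]}}

```text
time_s: 26.27
tcp_pos: [0.4601, -0.2353, 0.1035]
ee_rot: [[1.0, 0.023, 0.002], [0.023, -1.0, -0.001], [0.002, 0.001, -1.0]]
wrist_force: [-0.9, 2.9, 8.7]
gripper_width: 0.75
gripper_force: 30.0
```

Emit:
{"api": "servo_tool", "payload": {"targets": [[0,0,0.08,0,50],[0,0,0.16,0,50],[0,0,0.24,0,50],[0,0,0.32,0,50],[0,0,0.36,0,50]]}}

```text
time_s: 26.68
tcp_pos: [0.4598, -0.2352, 0.1133]
ee_rot: [[1.0, 0.022, 0.002], [0.022, -1.0, -0.0], [0.002, 0.001, -1.0]]
wrist_force: [-0.4, -0.3, -1.0]
gripper_width: 0.751
gripper_force: 30.0
```

Emit:
{"api": "servo_tool", "payload": {"targets": [[0,0,0,0,66],[0,0,0,0,70],[0,0,0,0,75],[0,0,0,0,80],[0,0,0,0,87]]}}

```text
time_s: 27.1
tcp_pos: [0.4586, -0.235, 0.1117]
ee_rot: [[1.0, 0.022, -0.002], [0.022, -1.0, 0.0], [-0.002, -0.0, -1.0]]
wrist_force: [0.8, -1.4, -0.0]
gripper_width: 0.923
gripper_force: 0.0
```

Emit:
{"api": "servo_tool", "payload": {"targets": [[0,0,0.7,0,87],[0,0,1.4,0,87],[0,0,1.9,-0.11,87],[0.5,1,1.9,-0.22,87],[1.1,2,1.9,-0.33,87]]}}

```text
time_s: 27.52
tcp_pos: [0.492, -0.1755, 0.1704]
ee_rot: [[0.95, -0.312, 0.002], [-0.312, -0.95, -0.0], [0.002, -0.001, -1.0]]
wrist_force: [1.1, 0.2, -0.0]
gripper_width: 1.002
gripper_force: 0.0
```

Emit:
{"api": "servo_tool", "payload": {"targets": [[0.6,1.12,0,-0.12,87],[1.2,2.24,0,-0.24,87],[1.8,3.36,0,-0.36,87],[2.4,4.48,0,-0.48,87],[3,5.6,0,-0.6,87]]}}

```text
time_s: 27.93
tcp_pos: [0.5824, -0.0054, 0.1691]
ee_rot: [[0.611, -0.792, -0.001], [-0.792, -0.611, -0.0], [-0.0, 0.001, -1.0]]
wrist_force: [1.3, -0.3, -0.8]
gripper_width: 1.0
gripper_force: 0.0
```

Emit:
{"api": "servo_tool", "payload": {"targets": [[0.55,1.05,0,-0.12,87],[1.1,2.1,0,-0.24,87],[1.66,3.1,0,-0.36,87],[1.66,3.1,0,-0.48,87],[1.66,3.1,0,-0.52,75]]}}

```text
time_s: 28.35
tcp_pos: [0.6322, 0.088, 0.1679]
ee_rot: [[0.14, -0.99, -0.002], [-0.99, -0.14, -0.001], [0.0, 0.002, -1.0]]
wrist_force: [-1.3, -0.3, 0.3]
gripper_width: 0.973
gripper_force: 0.0
```

Run:
```python
from h import *
s=r.sense();print(s['tcp_pos'],np.degrees(np.arctan2(s['ee_rot'][1,0],s['ee_rot'][0,0])),s['gripper_width'],s['joints'][5])
c=snap('wrist','w8');t=snap('top','t8');sd=snap('side','s8')
o=np.zeros((400,800,3),np.uint8)
o[:,:400]=cv2.resize(sd['pixels'][130:230,250:350],(400,400),interpolation=cv2.INTER_CUBIC);o[:300,400:]=cv2.resize(c['pixels'],(400,300));cv2.imwrite('pics/c8.png',o[...,::-1])
ax=np.array([.633,.0865])
for k in RNG:
  for cc in (c,t): print(k,[(int(a),np.round(u),np.round(p,4),np.degrees(np.arctan2(*(p-ax)[::-1]))) for a,u,p in disc(cc,k) if np.hypot(*(p-ax))<.16])
```

```text
[0.63223845 0.08796094 0.16792411] -81.93060252925454 0.972700248447699 -14.334360082688702
blue []
blue []
yel [(130, array([257., 289.]), array([0.6126, 0.2096]), np.float64(99.39993515726293)), (30, array([278., 297.]), array([0.5882, 0.2168]), np.float64(108.98385533534919))]
yel []
red [(1096, array([185., 168.]), array([0.7013, 0.0867]), np.float64(0.18389525728161366)), (41, array([202., 154.]), array([0.6859, 0.0707]), np.float64(-16.645290641212053))]
red [(71, array([184., 145.]), array([0.7039, 0.082 ]), np.float64(-3.6634874952265863))]
```

View pics/c8.png

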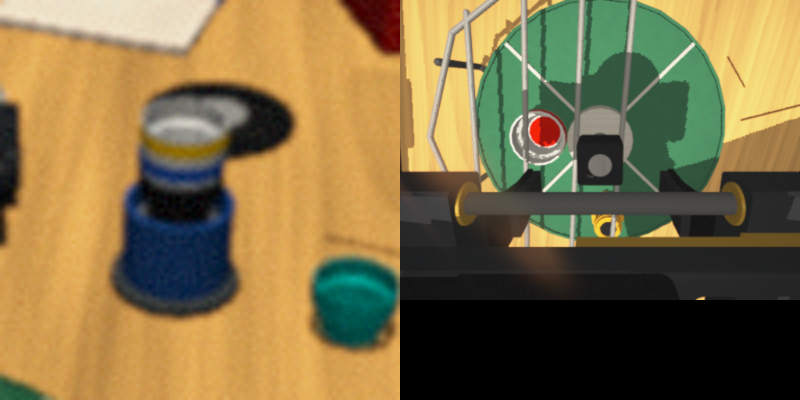

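The stack shows blue then yellow, upright on the seat. Red has been knocked inwards: its rim is at about wrist pixel (179,175), beside the hub.

Run:
```python
from h import *
c=load('w8');ax=np.array([.633,.0865])
for u,v,z in [(179,175,.074),(185,168,.047)]:
    p=onplane(c,u,v,z)[:2]-ax;print(p+ax,np.hypot(*p),np.degrees(np.arctan2(p[1],p[0])))
```

```text
[0.70088812 0.08748598] 0.06789528102191676 0.8320811327073552
[0.70146324 0.08669376] 0.06846351915712624 0.16215077589612173
```

Emit:
{"api": "servo_tool", "payload": {"targets": [[0,0,-0.5,0,75],[0,0,-1.0,0,70],[0,0,-1.5,0,70],[0,0,-1.95,0,70],[0,0,-1.95,0,70]]}}

```text
time_s: 28.92
tcp_pos: [0.6296, 0.0848, 0.1077]
ee_rot: [[0.142, -0.99, -0.006], [-0.99, -0.142, -0.001], [0.0, 0.007, -1.0]]
wrist_force: [-0.2, 0.2, 0.4]
gripper_width: 0.808
gripper_force: 0.0
```

Emit:
{"api": "servo_tool", "payload": {"targets": [[0,0,0,0,20],[0,0,0,0,20],[0,0,0,0,20],[0,0,0,0,20],[0,0,0,0,20]]}}

```text
time_s: 29.33
tcp_pos: [0.6323, 0.086, 0.1118]
ee_rot: [[0.143, -0.99, 0.001], [-0.99, -0.143, 0.001], [-0.0, -0.001, -1.0]]
wrist_force: [0.8, 0.5, -0.3]
gripper_width: 0.512
gripper_force: 0.0
```

Emit:
{"api": "servo_tool", "payload": {"targets": [[0,0,0,0,20],[0,0,0,0,20],[0,0,0,0,20],[0,0,0,0,20],[0,0,0,0,20]]}}

```text
time_s: 29.75
tcp_pos: [0.6328, 0.0861, 0.1117]
ee_rot: [[0.143, -0.99, 0.002], [-0.99, -0.143, 0.0], [-0.0, -0.002, -1.0]]
wrist_force: [1.4, 0.5, 2.9]
gripper_width: 0.457
gripper_force: 30.0
```

Emit:
{"api": "servo_tool", "payload": {"targets": [[0,0,0,0.12,20],[0,0,0,0.24,20],[0,0,0,0.36,20],[0,0,0,0.48,20],[0,0,0,0.6,20]]}}

```text
time_s: 30.17
tcp_pos: [0.6333, 0.0861, 0.1117]
ee_rot: [[0.681, -0.732, 0.003], [-0.732, -0.681, 0.001], [0.002, -0.003, -1.0]]
wrist_force: [4.5, 0.5, 1.8]
gripper_width: 0.456
gripper_force: 30.0
```

Emit:
{"api": "servo_tool", "payload": {"targets": [[0,0,0,0.12,20],[0,0,0,0.24,20],[0,0,0,0.36,20],[0,0,0,0.48,20],[0,0,0,0.6,20]]}}

```text
time_s: 30.58
tcp_pos: [0.6335, 0.0865, 0.1117]
ee_rot: [[0.975, -0.22, 0.004], [-0.22, -0.975, 0.001], [0.003, -0.002, -1.0]]
wrist_force: [2.9, 0.5, 1.8]
gripper_width: 0.456
gripper_force: 30.0
```

Emit:
{"api": "servo_tool", "payload": {"targets": [[0,0,0,0.12,20],[0,0,0,0.24,20],[0,0,0,0.36,20],[0,0,0,0.48,20],[0,0,0,0.6,20]]}}

```text
time_s: 31.0
tcp_pos: [0.6335, 0.0869, 0.1117]
ee_rot: [[0.929, 0.369, 0.004], [0.369, -0.929, 0.002], [0.004, -0.0, -1.0]]
wrist_force: [3.4, 2.3, 1.3]
gripper_width: 0.456
gripper_force: 30.0
```

Emit:
{"api": "servo_tool", "payload": {"targets": [[0,0,0,0.12,20],[0,0,0,0.24,20],[0,0,0,0.36,20],[0,0,0,0.48,20],[0,0,0,0.6,20]]}}

```text
time_s: 31.42
tcp_pos: [0.6332, 0.0873, 0.1117]
ee_rot: [[0.559, 0.829, 0.003], [0.829, -0.559, 0.002], [0.004, 0.001, -1.0]]
wrist_force: [1.9, 3.0, 1.8]
gripper_width: 0.457
gripper_force: 30.0
```

Emit:
{"api": "servo_tool", "payload": {"targets": [[0,0,0,0.12,20],[0,0,0,0.24,20],[0,0,0,0.36,20],[0,0,0,0.48,20],[0,0,0,0.6,20]]}}

```text
time_s: 31.83
tcp_pos: [0.6328, 0.0874, 0.1117]
ee_rot: [[-0.008, 1.0, 0.002], [1.0, 0.008, 0.002], [0.002, 0.002, -1.0]]
wrist_force: [3.2, 3.9, 4.5]
gripper_width: 0.462
gripper_force: 30.0
```

Emit:
{"api": "servo_tool", "payload": {"targets": [[0,0,0,0.1,20],[0,0,0,0.15,20],[0,0,0,0.15,20],[0,0,0,0.15,20],[0,0,0,0.15,20]]}}

```text
time_s: 32.25
tcp_pos: [0.6326, 0.0875, 0.1116]
ee_rot: [[-0.151, 0.989, 0.002], [0.989, 0.151, 0.002], [0.002, 0.002, -1.0]]
wrist_force: [1.5, 5.0, 3.4]
gripper_width: 0.456
gripper_force: 30.0
```

Emit:
{"api": "servo_tool", "payload": {"targets": [[0,0,0,0,70],[0,0,0,0,70],[0,0,0,0,75],[0,0,0,0,80],[0,0,0,0,87]]}}

```text
time_s: 32.67
tcp_pos: [0.6315, 0.0855, 0.1105]
ee_rot: [[-0.15, 0.989, -0.001], [0.989, 0.15, -0.0], [-0.0, -0.001, -1.0]]
wrist_force: [-0.4, -0.2, -0.4]
gripper_width: 0.754
gripper_force: 0.0
```

Emit:
{"api": "servo_tool", "payload": {"targets": [[0,0,0.7,0,87],[0,0,1.4,0,87],[-0.6,0,2,-0.12,87],[-1.4,0,2,-0.24,87],[-2.2,0,2,-0.36,87]]}}

```text
time_s: 33.08
tcp_pos: [0.5659, 0.0859, 0.1719]
ee_rot: [[0.214, 0.977, 0.002], [0.977, -0.214, 0.001], [0.001, 0.002, -1.0]]
wrist_force: [-0.4, 0.2, 0.2]
gripper_width: 0.995
gripper_force: 0.0
```

Emit:
{"api": "servo_tool", "payload": {"targets": [[-0.7,0,0,-0.12,87],[-1.4,0,0,-0.24,87],[-2.1,0,0,-0.36,87],[-2.8,0,0,-0.48,87],[-3.3,0,0,-0.6,87]]}}

```text
time_s: 33.5
tcp_pos: [0.465, 0.0853, 0.1709]
ee_rot: [[0.728, 0.686, -0.001], [0.686, -0.728, -0.0], [-0.001, -0.001, -1.0]]
wrist_force: [0.3, -0.9, 0.9]
gripper_width: 1.001
gripper_force: 0.0
```

Emit:
{"api": "servo_tool", "payload": {"targets": [[0,0,0,-0.12,87],[0,0,0,-0.24,87],[0,0,0,-0.36,87],[0,0,0,-0.48,87],[0,0,0,-0.6,87]]}}

```text
time_s: 33.92
tcp_pos: [0.4667, 0.0857, 0.171]
ee_rot: [[0.988, 0.155, -0.0], [0.155, -0.988, -0.0], [-0.0, 0.0, -1.0]]
wrist_force: [0.8, -0.7, 0.8]
gripper_width: 1.0
gripper_force: 0.0
```

Emit:
{"api": "servo_tool", "payload": {"targets": [[0,0,0,-0.1,87],[0,0,0,-0.1,87],[0,0,0,-0.1,87],[0,0,0,-0.1,87],[0,0,0,-0.1,87]]}}

```text
time_s: 34.33
tcp_pos: [0.4669, 0.0858, 0.1709]
ee_rot: [[0.998, 0.063, -0.0], [0.063, -0.998, -0.0], [-0.0, 0.0, -1.0]]
wrist_force: [1.1, -0.1, 0.1]
gripper_width: 1.0
gripper_force: 0.0
```

Run:
```python
from h import *
s=r.sense();print(s['tcp_pos'],np.degrees(np.arctan2(s['ee_rot'][1,0],s['ee_rot'][0,0])),s['gripper_width'],s['joints'][5])
c=snap('wrist','w9')
ax=np.array([.6332,.0869])
for k in RNG:
  for cc in (c,): print(k,[(int(a),np.round(u),np.round(p,4),np.hypot(*(p-ax)),np.degrees(np.arctan2(*(p-ax)[::-1]))) for a,u,p in disc(cc,k) if np.hypot(*(p-ax))<.16])
```

```text
[0.46689682 0.08581322 0.17092259] 3.640459056459851 0.9995462669099505 63.55441998040917
blue []
yel []
red [(1342, array([267.,  79.]), array([0.5593, 0.0804]), np.float64(0.07419991955333324), np.float64(-174.9532557779213))]
```

View pics/w9.png

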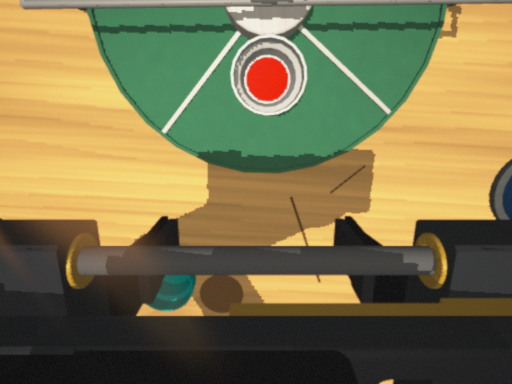

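The red cup is upright near the middle of the gap, its rim at (269,76) close to the hub. I'll grip it slightly higher.

Emit:
{"api": "servo_tool", "payload": {"targets": [[1.2,-0.1,0,0,87],[2.4,-0.2,0,0,87],[3.1,-0.2,-0.4,0,87],[3.1,-0.2,-1.2,0,87],[3.1,-0.2,-2,0,87]]}}

```text
time_s: 34.8
tcp_pos: [0.5617, 0.08, 0.1103]
ee_rot: [[0.998, 0.062, 0.002], [0.062, -0.998, 0.001], [0.002, -0.001, -1.0]]
wrist_force: [-0.8, 0.4, -0.1]
gripper_width: 1.002
gripper_force: 0.0
```

Emit:
{"api": "servo_tool", "payload": {"targets": [[0,0,-0.6,0,87],[0,0,-1.2,0,87],[0,0,-1.8,0,87],[0,0,-2.2,0,87],[0,0,-2.2,0,87]]}}

```text
time_s: 35.22
tcp_pos: [0.5578, 0.0792, 0.042]
ee_rot: [[0.998, 0.062, -0.006], [0.062, -0.998, -0.002], [-0.006, 0.002, -1.0]]
wrist_force: [-0.2, 0.1, -0.3]
gripper_width: 1.0
gripper_force: 0.0
```

Emit:
{"api": "servo_tool", "payload": {"targets": [[0,0,0,0,60],[0,0,0,0,60],[0,0,0,0,60],[0,0,0,0,60],[0,0,0,0,58]]}}

```text
time_s: 35.63
tcp_pos: [0.5607, 0.0803, 0.0461]
ee_rot: [[0.998, 0.062, 0.002], [0.062, -0.998, 0.001], [0.002, -0.001, -1.0]]
wrist_force: [0.3, 0.7, 2.1]
gripper_width: 0.752
gripper_force: 30.0
```

Emit:
{"api": "servo_tool", "payload": {"targets": [[0,0,0,0,55],[0,0,0,0,50],[0,0,0,0,50],[0,0,0,0,50],[0,0,0,0,50]]}}

```text
time_s: 36.05
tcp_pos: [0.5607, 0.0803, 0.046]
ee_rot: [[0.998, 0.063, 0.002], [0.063, -0.998, 0.001], [0.002, -0.0, -1.0]]
wrist_force: [-1.2, 0.8, 6.2]
gripper_width: 0.757
gripper_force: 30.0
```

Emit:
{"api": "servo_tool", "payload": {"targets": [[0,0,0.4,0,50],[0,0,1.4,0,50],[0,0,2.6,0,50],[0,0,3.8,0,50],[0,0,5,0,50]]}}

```text
time_s: 36.47
tcp_pos: [0.5589, 0.0795, 0.1955]
ee_rot: [[0.998, 0.062, -0.002], [0.062, -0.998, -0.001], [-0.003, 0.0, -1.0]]
wrist_force: [0.7, 0.8, -2.0]
gripper_width: 0.748
gripper_force: 30.0
```

Emit:
{"api": "servo_tool", "payload": {"targets": [[-0.4,-1.2,0.2,0,50],[-0.8,-2.4,0.2,0,50],[-1.2,-3.6,0.2,0,50],[-1.6,-4.8,0.2,0,50],[-2,-6,0.2,0,50]]}}

```text
time_s: 36.88
tcp_pos: [0.4983, -0.1014, 0.2003]
ee_rot: [[0.998, 0.062, -0.002], [0.062, -0.998, 0.0], [-0.002, -0.0, -1.0]]
wrist_force: [1.9, -0.0, -2.0]
gripper_width: 0.752
gripper_force: 30.0
```

Emit:
{"api": "servo_tool", "payload": {"targets": [[-0.4,-1.2,0,0,50],[-0.8,-2.4,0,0,50],[-1.15,-3.6,0,0,50],[-1.37,-4.5,0,0,50],[-1.37,-4.52,0,0,50]]}}

```text
time_s: 37.3
tcp_pos: [0.4566, -0.2391, 0.2]
ee_rot: [[0.998, 0.057, -0.003], [0.057, -0.998, 0.0], [-0.003, -0.0, -1.0]]
wrist_force: [-0.1, 0.1, -1.9]
gripper_width: 0.752
gripper_force: 30.0
```

Emit:
{"api": "servo_tool", "payload": {"targets": [[0,0,-0.3,0,50],[0,0,-0.6,0,50],[0,0,-0.9,0,50],[0,0,-1.2,0,50],[0,0,-1.2,0,50]]}}

```text
time_s: 37.72
tcp_pos: [0.4574, -0.2342, 0.162]
ee_rot: [[0.998, 0.063, -0.005], [0.063, -0.998, 0.002], [-0.005, -0.002, -1.0]]
wrist_force: [0.5, 0.3, -2.3]
gripper_width: 0.753
gripper_force: 30.0
```

Emit:
{"api": "servo_tool", "payload": {"targets": [[0.04,-0.02,-0.25,0,50],[0.04,-0.02,-0.5,0,50],[0.04,-0.02,-0.7,0,50],[0.04,-0.02,-0.8,0,50],[0.04,-0.02,-0.8,0,50]]}}

```text
time_s: 38.13
tcp_pos: [0.4595, -0.2361, 0.14]
ee_rot: [[0.998, 0.062, -0.002], [0.062, -0.998, 0.0], [-0.002, -0.001, -1.0]]
wrist_force: [-0.2, -0.5, -1.4]
gripper_width: 0.753
gripper_force: 30.0
```

Emit:
{"api": "servo_tool", "payload": {"targets": [[0,0,-0.08,0,50],[0,0,-0.14,0,50],[0,0,-0.2,0,50],[0,0,-0.22,0,50],[0,0,-0.22,0,50]]}}

```text
time_s: 38.55
tcp_pos: [0.4604, -0.2364, 0.135]
ee_rot: [[0.998, 0.062, 0.001], [0.062, -0.998, -0.0], [0.001, 0.0, -1.0]]
wrist_force: [-0.8, 1.2, 1.9]
gripper_width: 0.75
gripper_force: 30.0
```

Emit:
{"api": "servo_tool", "payload": {"targets": [[0,0,-0.06,0,50],[0,0,-0.12,0,50],[0,0,-0.18,0,50],[0,0,-0.24,0,50],[0,0,-0.24,0,50]]}}

```text
time_s: 38.97
tcp_pos: [0.4605, -0.2365, 0.1277]
ee_rot: [[0.998, 0.063, 0.001], [0.063, -0.998, -0.001], [0.001, 0.001, -1.0]]
wrist_force: [-1.7, 1.5, 7.3]
gripper_width: 0.753
gripper_force: 30.0
```

Emit:
{"api": "servo_tool", "payload": {"targets": [[0,0,-0.02,0,50],[0,0,-0.04,0,50],[0,0,-0.06,0,50],[0,0,-0.06,0,50],[0,0,-0.06,0,50]]}}

```text
time_s: 39.38
tcp_pos: [0.4606, -0.2365, 0.1264]
ee_rot: [[0.998, 0.063, 0.001], [0.063, -0.998, -0.001], [0.001, 0.001, -1.0]]
wrist_force: [-2.9, 1.8, 8.3]
gripper_width: 0.752
gripper_force: 30.0
```

Emit:
{"api": "servo_tool", "payload": {"targets": [[0,0,0.08,0,50],[0,0,0.16,0,50],[0,0,0.24,0,50],[0,0,0.3,0,50],[0,0,0.34,0,50]]}}

```text
time_s: 39.8
tcp_pos: [0.4603, -0.2364, 0.1357]
ee_rot: [[0.998, 0.062, 0.001], [0.062, -0.998, -0.0], [0.001, 0.0, -1.0]]
wrist_force: [0.6, -0.3, 1.8]
gripper_width: 0.749
gripper_force: 30.0
```

Emit:
{"api": "servo_tool", "payload": {"targets": [[0,0,0,0,66],[0,0,0,0,70],[0,0,0,0,75],[0,0,0,0,80],[0,0,0,0,87]]}}

```text
time_s: 40.22
tcp_pos: [0.4597, -0.2362, 0.135]
ee_rot: [[0.998, 0.062, -0.001], [0.062, -0.998, 0.0], [-0.001, -0.0, -1.0]]
wrist_force: [-0.3, 0.1, -0.2]
gripper_width: 0.918
gripper_force: 0.0
```

Emit:
{"api": "servo_tool", "payload": {"targets": [[0,0,0.5,0,87],[0,0,1,0,87],[0,0,1.4,0,87],[0.4,0.8,1.4,0.04,87],[1,1.8,1.4,0.09,87]]}}

```text
time_s: 40.63
tcp_pos: [0.4897, -0.1829, 0.1783]
ee_rot: [[0.989, 0.15, 0.001], [0.15, -0.989, -0.0], [0.001, 0.0, -1.0]]
wrist_force: [0.5, -0.1, 0.3]
gripper_width: 1.0
gripper_force: 0.0
```

Emit:
{"api": "servo_tool", "payload": {"targets": [[0.6,1.12,0,0,87],[1.2,2.24,0,0,87],[1.8,3.36,0,0,87],[2.4,4.48,0,0,87],[3,5.6,0,0,87]]}}

```text
time_s: 41.05
tcp_pos: [0.5805, -0.0126, 0.1773]
ee_rot: [[0.988, 0.152, -0.0], [0.152, -0.988, -0.0], [-0.0, 0.0, -1.0]]
wrist_force: [0.6, -0.8, -0.0]
gripper_width: 0.998
gripper_force: 0.0
```

Emit:
{"api": "servo_tool", "payload": {"targets": [[0.6,1.12,0,0,87],[1.2,2.24,0,0,87],[1.7,3.3,0,0,87],[1.7,3.3,0,0,75],[1.7,3.3,0,0,70]]}}

```text
time_s: 41.47
tcp_pos: [0.6311, 0.0864, 0.1762]
ee_rot: [[0.988, 0.154, -0.002], [0.154, -0.988, -0.001], [-0.002, 0.0, -1.0]]
wrist_force: [-0.6, -0.8, 0.4]
gripper_width: 0.92
gripper_force: 0.0
```

Run:
```python
from h import *
s=r.sense();print(s['tcp_pos'],np.degrees(np.arctan2(s['ee_rot'][1,0],s['ee_rot'][0,0])),s['gripper_width'],s['joints'][5])
c=snap('wrist','w10');t=snap('top','t10');sd=snap('side','s10')
o=np.zeros((600,800,3),np.uint8)
o[:300,:400]=cv2.resize(sd['pixels'][120:270,170:370],(400,300),interpolation=cv2.INTER_CUBIC);o[:300,400:]=cv2.resize(c['pixels'],(400,300));o[300:,:400]=cv2.resize(t['pixels'],(400,300));cv2.imwrite('pics/c10.png',o[...,::-1])
```

```text
[0.63109863 0.08638978 0.17620942] 8.865704884718063 0.9200501451567028 76.55486488397355
```

View pics/c10.png

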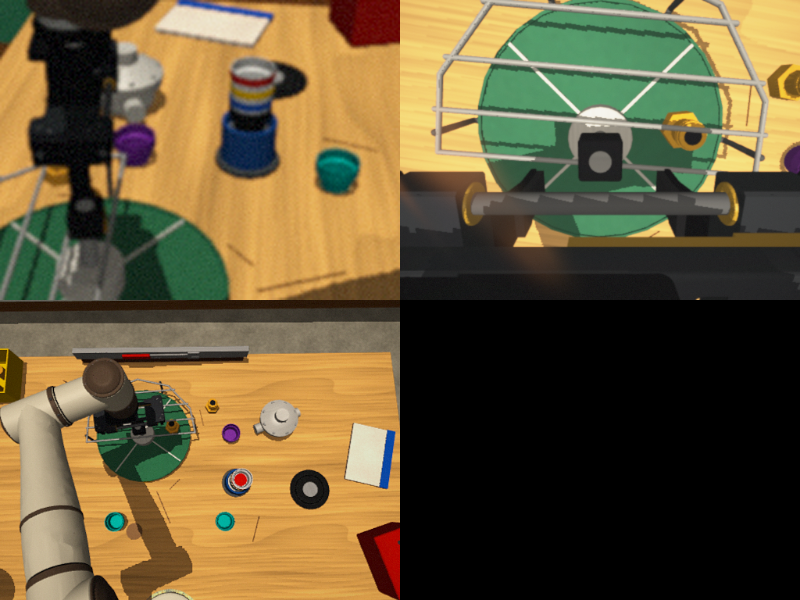

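The stack is blue, yellow, red, and upright. The union is right of the knob at wrist pixel (364,170), near its predicted angle of −75°. I'll grip the knob and turn it back about 101°.

Emit:
{"api": "servo_tool", "payload": {"targets": [[0.03,0,-0.6,0,70],[0.03,0,-1.2,0,70],[0.03,0,-1.8,0,70],[0.03,0,-2.15,0,70],[0.03,0,-2.15,0,40]]}}

```text
time_s: 42.03
tcp_pos: [0.6299, 0.083, 0.1106]
ee_rot: [[0.989, 0.15, -0.005], [0.15, -0.989, -0.001], [-0.005, 0.001, -1.0]]
wrist_force: [-0.4, 0.1, -0.7]
gripper_width: 0.78
gripper_force: 0.0
```

Emit:
{"api": "servo_tool", "payload": {"targets": [[0,0,0,0,20],[0,0,0,0,20],[0,0,0,0,20],[0,0,0,0,20],[0,0,0,0,20]]}}

```text
time_s: 42.45
tcp_pos: [0.6323, 0.0866, 0.1142]
ee_rot: [[0.988, 0.151, 0.002], [0.151, -0.988, 0.004], [0.003, -0.003, -1.0]]
wrist_force: [-1.6, 4.7, 0.9]
gripper_width: 0.457
gripper_force: 30.0
```

Emit:
{"api": "servo_tool", "payload": {"targets": [[0,0,0,0,20],[0,0,0,0,20],[0,0,0,-0.12,20],[0,0,0,-0.24,20],[0,0,0,-0.36,20]]}}

```text
time_s: 42.87
tcp_pos: [0.6321, 0.0868, 0.1142]
ee_rot: [[0.978, -0.211, 0.002], [-0.211, -0.978, 0.003], [0.001, -0.003, -1.0]]
wrist_force: [-2.6, 5.3, 2.5]
gripper_width: 0.454
gripper_force: 30.0
```

Emit:
{"api": "servo_tool", "payload": {"targets": [[0,0,0,-0.12,20],[0,0,0,-0.24,20],[0,0,0,-0.36,20],[0,0,0,-0.48,20],[0,0,0,-0.6,20]]}}

```text
time_s: 43.28
tcp_pos: [0.6323, 0.0872, 0.1142]
ee_rot: [[0.688, -0.726, 0.002], [-0.726, -0.688, 0.003], [-0.001, -0.004, -1.0]]
wrist_force: [-1.4, 8.0, 2.7]
gripper_width: 0.462
gripper_force: 30.0
```

Emit:
{"api": "servo_tool", "payload": {"targets": [[0,0,0,-0.12,20],[0,0,0,-0.24,20],[0,0,0,-0.36,20],[0,0,0,-0.48,20],[0,0,0,-0.6,20]]}}

```text
time_s: 43.7
tcp_pos: [0.6327, 0.0873, 0.1143]
ee_rot: [[0.158, -0.987, 0.003], [-0.987, -0.158, 0.003], [-0.003, -0.003, -1.0]]
wrist_force: [-1.2, 7.5, 2.1]
gripper_width: 0.459
gripper_force: 30.0
```

Emit:
{"api": "servo_tool", "payload": {"targets": [[0,0,0,-0.12,20],[0,0,0,-0.2,20],[0,0,0,-0.2,20],[0,0,0,-0.2,20],[0,0,0,-0.2,20]]}}

```text
time_s: 44.12
tcp_pos: [0.6328, 0.0872, 0.1142]
ee_rot: [[-0.036, -0.999, 0.003], [-0.999, 0.036, 0.003], [-0.003, -0.003, -1.0]]
wrist_force: [-1.0, 6.9, 0.9]
gripper_width: 0.458
gripper_force: 30.0
```

Emit:
{"api": "servo_tool", "payload": {"targets": [[0,0,0,0,70],[0,0,0,0,70],[0,0,0,0,75],[0,0,0,0,80],[0,0,0,0,87]]}}

```text
time_s: 44.53
tcp_pos: [0.6319, 0.0843, 0.1129]
ee_rot: [[-0.037, -0.999, -0.0], [-0.999, 0.037, -0.0], [0.0, 0.0, -1.0]]
wrist_force: [-0.1, -0.6, -0.2]
gripper_width: 0.753
gripper_force: 0.0
```

Emit:
{"api": "servo_tool", "payload": {"targets": [[0,0,0.7,0,87],[0,0,1.4,0,87],[-0.6,1,2.2,0,87],[-1.2,2,2.2,0,87],[-1.8,3,2.2,0,87]]}}

```text
time_s: 44.95
tcp_pos: [0.5784, 0.1753, 0.181]
ee_rot: [[-0.039, -0.999, 0.004], [-0.999, 0.039, 0.002], [-0.002, -0.003, -1.0]]
wrist_force: [1.3, 0.4, -0.8]
gripper_width: 0.991
gripper_force: 0.0
```

Emit:
{"api": "servo_tool", "payload": {"targets": [[-0.6,1.1,0,0,87],[-1.2,2.2,0,0,87],[-1.8,3.3,0,0,87],[-2.4,4.4,0,0,87],[-3,5.5,0,0,87]]}}

```text
time_s: 45.37
tcp_pos: [0.487, 0.3409, 0.1793]
ee_rot: [[-0.037, -0.999, 0.0], [-0.999, 0.037, 0.0], [-0.0, -0.0, -1.0]]
wrist_force: [0.2, 0.9, 0.4]
gripper_width: 1.003
gripper_force: 0.0
```

Emit:
{"api": "servo_tool", "payload": {"targets": [[-0.6,1.1,0,0,87],[-1.2,2.2,0,0,87],[-1.8,3.3,0,0,87],[-2.4,4.4,0,0,87],[-2.4,4.4,0,0,87]]}}

```text
time_s: 45.78
tcp_pos: [0.4134, 0.4767, 0.1786]
ee_rot: [[-0.031, -1.0, 0.001], [-1.0, 0.031, 0.002], [-0.002, -0.0, -1.0]]
wrist_force: [0.4, -0.1, -0.3]
gripper_width: 1.0
gripper_force: 0.0
```

Run:
```python
from h import *
s=r.sense();print(s['tcp_pos'],s['gripper_width'],s['time_s'])
t=snap('top','t11');p=t['pixels']
hsv=cv2.cvtColor(p,cv2.COLOR_RGB2HSV);m=cv2.inRange(hsv,(15,170,90),(28,255,255));m[:,:120]=0;m[:,235:]=0;m[:110]=0;m[235:]=0
n,l,st,ce=cv2.connectedComponentsWithStats(m);ax=np.array([.6332,.0869])
for i in range(1,n):
    if st[i,4]>15:
        q=onplane(t,*ce[i],.055)[:2]-ax;print(st[i,4],ce[i],q+ax,np.hypot(*q),np.degrees(np.arctan2(q[1],q[0])))
o=cv2.resize(p[95:255,100:340],(750,500),interpolation=cv2.INTER_CUBIC);cv2.imwrite('pics/c11.png',o[...,::-1])
```

```text
[0.41341582 0.47669062 0.17859336] 1.0002473355456223 45.7833
207 [126.99516908 118.58454106] [0.78046713 0.23890033] 0.2116405176001912 45.90611167230537
268 [175.40298507 112.81716418] [0.79511543 0.10617868] 0.16305911145615162 6.790032825489564
20 [210.9 111.6] [0.79715849 0.00821279] 0.18186275526038956 -25.637351831015835
92 [228.90217391 115.64130435] [ 0.78466347 -0.04146486] 0.19854148303012817 -40.28118097205129
43 [144.23255814 117.        ] [0.78431393 0.19172286] 0.1839109904213463 34.74779772440363
108 [221.43518519 123.2037037 ] [ 0.76312942 -0.02071604] 0.16870941536526127 -39.63377665394281
207 [136.50724638 130.37681159] [0.74620417 0.211832  ] 0.1684575501960477 47.86985521511339
118 [123.99152542 150.55932203] [0.6895914  0.24405093] 0.16696228325213636 70.26018889577962
42 [121.28571429 169.9047619 ] [0.63584138 0.24948328] 0.16260473449872218 89.06923587937821
105 [123.21904762 194.93333333] [0.56733941 0.24195527] 0.16846291368856214 113.01363016090275
189 [184.04761905 209.31216931] [0.52576855 0.07981384] 0.1076648972607451 -176.22624437352258
957 [170.4137931  226.08359457] [0.48185649 0.1152389 ] 0.15397386181727465 169.39424594735243
```

View pics/c11.png

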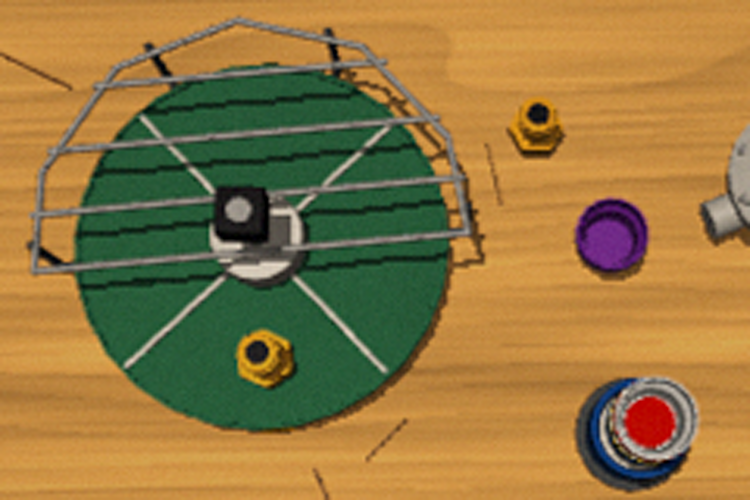

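The union stands at the front (-176°, r ≈ 0.108 m), the stack is upright, and the arm is clear.

```bash
python3 -c "
from station import r
print(r.finish_job())"
```

```text
the job is handed in; nothing more can be done
None
```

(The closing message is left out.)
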